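Pack the croissants and clip the box shut

ROBOT

A 7-joint arm with a two-finger parallel gripper is mounted at the origin on the work surface. World frame = base frame: x ahead of the robot, y to its left, z up, the work surface at z = 0. Lengths are in m, angles in degrees, forces in N, time in s.
With the tool pointing down it reaches from about 0.425 to 0.875 m from the base axis. Payload 4.7 kg.
Tool frame: the origin (TCP) lies on the centre line of the jaws, within the pads' length; the fingertips stand 25 mm ahead of it and the grasp point (between the pads) lies 6 mm ahead of it; z points along the fingers, y is the direction in which the jaws open and shut (so a half turn about z gives the same grasp; the last joint's range is limited). The gripper opens to 87 mm and grips with 3 to 60 N. Pads are 19 mm wide; open, the fingers measure 117 mm over their backs; the gripper's body (75 mm by 190 mm) begins 51 mm behind the grasp point.
Start: joints at [70.365, 18.392, -4.016, 83.108, 1.295, 78.541, -3.26], TCP at [0.227, -0.609, 0.215] pointing down, gripper open.
Joint ranges: [-163.93, 163.93], [-17.29, 119.83], [-79.2, 71.16], [3.27, 140.29], [-89.18, 269.18], [5.43, 117.66], [-154.24, 154.24]. Speed limits (degrees/s): [147.25, 147.25, 180, 180, 180, 180, 180].

INTERFACE

Orientations are given as [roll, pitch, yaw] about the fixed x, y, z axes, in that order (R = Rz(yaw) Ry(pitch) Rx(roll)).
In Python, from cell import env gives the robot as it stands.
- The arm moves only by the shell command python3 -m creep 'ROWS' [OPENING] [FORCE]. ROWS is JSON, a list of rows, each an object of numbers: "tx", "ty", "tz": the shift along the tool's x, y, z in m; "rx", "ry", "rz": the turn, a rotation vector about the tool's x, y, z in degrees. In form: [{"tx": .., "ty": .., "tz": .., "rx": .., "ry": .., "rz": ..}, ...]. A call has 1 to 20 rows; each row shifts and turns the commanded pose from where the row before left it, along the tool's axes as they then stand; what a row does not reach is not made up. A row lasts 1/8 s, in which the tool goes at most 62.5 mm and 10.7 degrees, less where a joint would pass 70% of its speed; a pose out of reach is approached as far as the arm can. A call is refused whole if a number of a shift passes 0.0625 or a number of a turn 10.7, either way. A call with a gripper value outside its range is refused whole. OPENING is the finger opening in m, from 0 to 0.087, set as the call begins (- or left out, the last holds). The fingers move at their own pace and stop on an object; FORCE is the grip in N (left out, the last holds). Time passes only in rows, so rows that do not move let the fingers close. It gives the time, the measured TCP pose, the force and the opening at its end, in the units of the state.
- env.get_obs(): the state, without advancing time (a new reading comes with each control period).
- env.read_camera(name): name is "scene" or "top" or "wrist"; returns a dict with "pixels" (384x512x3 uint8, red, green, blue), "intrinsics" (3x3 intrinsics, pixels), "R" (3x3) and "t" (3): a world point X has camera coordinates R X + t. Camera axes: x right, y down, z forward; pixel columns grow to the right and rows downward; lengths in m; the calibration is good to about 2 mm. The wrist camera is an equidistant fisheye: a pixel r from the principal point sees the ray r / f radians off the axis. A picture is of the moment at which its call begins. There is no depth.
- env.sign_off(): hands the job in, once; it reports no verdict.
The state is a dict: "time_s": time; "qpos": joint angles; "joint_velocities": joint speeds; "effort": joint torques, N m; "tool_pos": TCP position; "tool_rot": TCP orientation; "force": force on the tool from outside, world axes, zero at the start; "wrist_torque": the same for the moment, N m; "grip_width": finger opening in m.
Only numpy, scipy, OpenCV 4.12 (cv2) and the standard library are available. Lean on these libraries where they do the work, as an engineer would, in place of code of your own. Each camera call takes 0.05 s, during which the arm holds its last target.

TASK

Lever the blue lid of the transport box up with the palette knife's blade, open it, put every croissant on the tray into the box and only then shut the lid. Snap its four orange clips fully down in opposite-corner order: first one clip and the one diagonally across from it, then the other two. Leave the knife lying on the green mat and do not disturb the other things on the bench.

Things in the scene. Friction and masses are not known exactly. Their poses are not given: they have to be found in the camera images.
- box: Grey food box fixed to the bench, outside 220 x 175 x 54 mm (its x, y, z), walls and floor 5 mm. Origin: centre of underside. Front faces its -y; lid hinge along x at its +y side. A front rim flange 240 mm wide reaches y = -100 mm, its top 45 mm up; the lid's lip overhangs it, leaving a slot 11 mm high and 13 mm deep for a blade.
- lid (a joint): Blue hinged lid of the box: 0 shut, grows as it opens (rad), stop at 2.2. Friction hinge: stays wherever it is left; about 2 N at the front edge moves it. Panel 245 mm wide, 195 mm from hinge to front edge, 8 mm thick, no handle. Shut, its underside is 56 mm and its top 64 mm above the bench, its front edge at box y = -105 mm.
- lid_hinge (a point): Point on the lid's hinge axis at mid width (box frame 0, 90, 54 mm); axes turn with the lid and are the box's axes when it is shut. The clips' pivots lie 14 mm above it (lid's z), 85 mm to either side along x, 45 mm (hinge-side pair) and 150 mm (front pair) from it towards the front (-y).
- clip_a (a joint): Orange clip on the lid: front (-y), -x end of the box. 0 = snapped down flat over the rim; 1.7 rad = open, standing up, leaning a little inwards. Pushed outwards along box x to lay it down; sprung over-centre at 0.7 rad: above it springs open, below it springs shut (about 1 N at its end). Flap 50 mm long from its pivot, 40 wide, 5 thick. Diagonal partner: clip_c.
- clip_a_pad (a point): Middle of clip_a's flap (25 mm from its pivot), on the face that is its top when snapped down.
- clip_b (a joint): Orange clip on the lid: front (-y), +x end of the box. 0 = snapped down flat over the rim; 1.7 rad = open, standing up, leaning a little inwards. Pushed outwards along box x to lay it down; sprung over-centre at 0.7 rad: above it springs open, below it springs shut (about 1 N at its end). Flap 50 mm long from its pivot, 40 wide, 5 thick. Diagonal partner: clip_d.
- clip_b_pad (a point): Middle of clip_b's flap (25 mm from its pivot), on the face that is its top when snapped down.
- clip_c (a joint): Orange clip on the lid: hinge side (+y), +x end of the box. 0 = snapped down flat over the rim; 1.7 rad = open, standing up, leaning a little inwards. Pushed outwards along box x to lay it down; sprung over-centre at 0.7 rad: above it springs open, below it springs shut (about 1 N at its end). Flap 50 mm long from its pivot, 40 wide, 5 thick. Diagonal partner: clip_a.
- clip_c_pad (a point): Middle of clip_c's flap (25 mm from its pivot), on the face that is its top when snapped down.
- clip_d (a joint): Orange clip on the lid: hinge side (+y), -x end of the box. 0 = snapped down flat over the rim; 1.7 rad = open, standing up, leaning a little inwards. Pushed outwards along box x to lay it down; sprung over-centre at 0.7 rad: above it springs open, below it springs shut (about 1 N at its end). Flap 50 mm long from its pivot, 40 wide, 5 thick. Diagonal partner: clip_b.
- clip_d_pad (a point): Middle of clip_d's flap (25 mm from its pivot), on the face that is its top when snapped down.
- tray: Aluminium baking tray fixed to the bench, 300 x 240 x 14 mm, floor 4 mm thick; origin centre of underside.
- croissant0: Rigid crusty mini croissant, 92 long (its x) x 41 wide (its y) x 39 mm high, its ends (beyond 23 mm from the middle) 28 mm wide and high, shifted 3 mm to its +y; about 60 g; origin at the centre of its underside, z up. Starts on the tray; two to four are present (None if absent).
- croissant1: Rigid crusty mini croissant, 92 long (its x) x 41 wide (its y) x 39 mm high, its ends (beyond 23 mm from the middle) 28 mm wide and high, shifted 3 mm to its +y; about 60 g; origin at the centre of its underside, z up. Starts on the tray; two to four are present (None if absent).
- croissant2: Rigid crusty mini croissant, 92 long (its x) x 41 wide (its y) x 39 mm high, its ends (beyond 23 mm from the middle) 28 mm wide and high, shifted 3 mm to its +y; about 60 g; origin at the centre of its underside, z up. Starts on the tray; two to four are present (None if absent).
- croissant3: Rigid crusty mini croissant, 92 long (its x) x 41 wide (its y) x 39 mm high, its ends (beyond 23 mm from the middle) 28 mm wide and high, shifted 3 mm to its +y; about 60 g; origin at the centre of its underside, z up. Starts on the tray; two to four are present (None if absent).
- mat: Green tool mat fixed to the bench, 250 x 90 x 4 mm (x, y, z); origin centre of underside.
- knife: Palette knife lying on the mat, 110 g. Origin under the joint of handle and blade. Wooden handle along its -x: 22 wide x 24 mm high, from x = -105 to -5 mm. Stiff flat steel blade along +x to its tip at x = +105 mm, 32 wide, 3 mm thick, its mid-plane 12 mm above the underside.
- syrup: Bystander, to be left alone: amber bottle, 60 mm across, 170 high; origin centre of underside.
- can: Bystander, to be left alone: steel can with paper label, 74 mm across, 100 high; origin centre of underside.
- jam: Bystander, to be left alone: jar with red lid, 72 mm across, 90 high; origin centre of underside.
- butter: Bystander, to be left alone: pale yellow block of wrapped butter, 60 x 100 x 50 mm; origin centre of underside.
- timer: Bystander, to be left alone: white timer block, 50 x 70 x 60 mm; origin centre of underside.
- spice: Bystander, to be left alone: jar with green lid, 54 mm across, 100 high; origin centre of underside.
Things that resemble listed ones, but are neither listed nor needed, are in the scene too. What is shaped like the croissant2 but red is not meant.

How it is judged (in metres and radians):
On the way, in this order (a step that is already met when the one before it is completed fails the run):
1. the lid is raised off its rim by the knife's blade (opened more than 0.2 rad while the knife bears on it), the clips still open (value of joint lid above 0.2 rad and contact force between knife and lid above 0.2 N and value of joint each of clip_a, clip_b, clip_c, clip_d above 0.9 rad), for 0.1 s.
2. every croissant is inside the box with the lid still open (more than 1 rad) (x of croissant0 in the frame of box between -0.105 and 0.105 m and y of croissant0 in the frame of box between -0.083 and 0.083 m and z of croissant0 in the frame of box between 0 and 0.05 m and x of croissant1 in the frame of box between -0.105 and 0.105 m and y of croissant1 in the frame of box between -0.083 and 0.083 m and z of croissant1 in the frame of box between 0 and 0.05 m and x of croissant2 in the frame of box between -0.105 and 0.105 m and y of croissant2 in the frame of box between -0.083 and 0.083 m and z of croissant2 in the frame of box between 0 and 0.05 m and x of croissant3 in the frame of box between -0.105 and 0.105 m and y of croissant3 in the frame of box between -0.083 and 0.083 m and z of croissant3 in the frame of box between 0 and 0.05 m and value of joint lid above 1 rad), for 0.2 s.
3. the lid is shut (within 0.05 rad) with all four clips still open (value of joint lid below 0.05 rad and value of joint each of clip_a, clip_b, clip_c, clip_d above 0.9 rad), for 0.1 s.
4. two diagonally opposite clips are snapped down (within 0.08 rad) while the other two are still open (value of joint lid below 0.05 rad and ((value of joint each of clip_a, clip_c below 0.08 rad and value of joint each of clip_b, clip_d above 0.9 rad) or (value of joint each of clip_b, clip_d below 0.08 rad and value of joint each of clip_a, clip_c above 0.9 rad))), for 0.1 s.
5. all four clips are snapped down (value of joint lid below 0.05 rad and value of joint each of clip_a, clip_b, clip_c, clip_d below 0.08 rad), for 0.2 s.
At the end, for the whole second after the job is handed in: Lid shut within 0.05 rad, all four clips down within 0.08 rad, every croissant present lying inside the box (underside less than 50 mm above the box's underside), the knife's middle over the green mat, lying on it at rest (all of step 5 and x of croissant0 in the frame of box between -0.105 and 0.105 m and y of croissant0 in the frame of box between -0.083 and 0.083 m and z of croissant0 in the frame of box between 0 and 0.05 m and x of croissant1 in the frame of box between -0.105 and 0.105 m and y of croissant1 in the frame of box between -0.083 and 0.083 m and z of croissant1 in the frame of box between 0 and 0.05 m and x of croissant2 in the frame of box between -0.105 and 0.105 m and y of croissant2 in the frame of box between -0.083 and 0.083 m and z of croissant2 in the frame of box between 0 and 0.05 m and x of croissant3 in the frame of box between -0.105 and 0.105 m and y of croissant3 in the frame of box between -0.083 and 0.083 m and z of croissant3 in the frame of box between 0 and 0.05 m and x of knife in the frame of mat between -0.13 and 0.13 m and y of knife in the frame of mat between -0.05 and 0.05 m and z of knife in the frame of mat below 0.035 m and linear speed of knife below 0.02 m/s); the robot touches nothing.
It fails at once if a bystander is moved more than 50 mm (distance of any of syrup, can, jam, butter, timer, spice from where it was at the start of the episode above 0.05 m).
Of croissant0, croissant1, croissant2, croissant3 only 2 to 4 are there at a start; the rules pass over those that are not, and their reading is None.
At some moment in a run one of croissant0, croissant1, croissant2, croissant3 may be knocked a few centimetres aside while the robot is not near it.
Once in a run the grip may slacken for a moment while it holds something.
It also fails if it takes over 210 s, if anything falls off the work surface, if the arm or the gripper's body presses on something with over 40 N, if the wrist force passes 120 N, or if a joint passes its speed limit or range.

## Working session

There is one attempt and no reset: what is moved stays moved. The work goes in short steps, Python scripts to look and compute and a shell command to move; the robot and the scene stay as the last step left them, time stands still between calls to the robot, and variables do not carry over. Pictures are saved under pics/ and viewed, and the job is handed in when it is done.

```bash
ls; mkdir -p pics
python3 - <<'E'
from cell import env
import cv2
o=env.get_obs();print(o)
for n in ["scene","top","wrist"]:
    c=env.read_camera(n);cv2.imwrite(f"pics/{n}0.png",c["pixels"][:,:,::-1]);print(n,c["intrinsics"],c["R"],c["t"])
E
```

```text
pics
{'time_s': 0.0, 'qpos': array([70.36418442, 18.44039022, -4.01582946, 83.17409822,  1.29287471,
       78.54007665, -3.25846774]), 'joint_velocities': array([-0.00773225, -0.01547871, -0.07322256, -0.03867635, -0.02396475,
       -0.18833529, -0.05116912]), 'effort': array([ 1.95732214e-04, -4.91278267e+01, -4.03824728e-01, -3.12525880e+01,
       -6.40644087e-02,  4.36417444e-02,  1.63689224e-04]), 'tool_pos': array([ 0.22680846, -0.60854805,  0.21375351]), 'tool_rot': array([-1.79890559e+02,  3.48610537e-03,  2.04469416e+01]), 'force': array([-0.20919457, -0.05145448,  0.9583505 ]), 'wrist_torque': array([ 0.01792808,  0.01360244, -0.00384574]), 'grip_width': 0.0868069181421657}
scene [[439.56224718   0.         256.08008805]
 [  0.         439.56224718 199.37977821]
 [  0.           0.           1.        ]] [[ 0.26449841  0.96427295 -0.01477387]
 [ 0.59597399 -0.1754803  -0.78359535]
 [-0.75819232  0.19845489 -0.62109585]] [-0.16389047 -0.2739042   1.73131102]
top [[471.23189003   0.         250.34181287]
 [  0.         471.23189003 193.04378701]
 [  0.           0.           1.        ]] [[-0.01864674 -0.99982447  0.00182507]
 [-0.99747567  0.01847778 -0.06856279]
 [ 0.06851703 -0.00309893 -0.99764513]] [0.05895395 0.59609991 1.33264171]
wrist [[297.31863964   0.         253.01003978]
 [  0.         297.31863964 189.90160013]
 [  0.           0.           1.        ]] [[ 0.3504795  -0.93656983 -0.00103848]
 [-0.89617333 -0.3356842   0.29015423]
 [-0.2720983  -0.10076245 -0.95697933]] [-0.64928059 -0.03611395  0.39272807]
```

View pics/scene0.png

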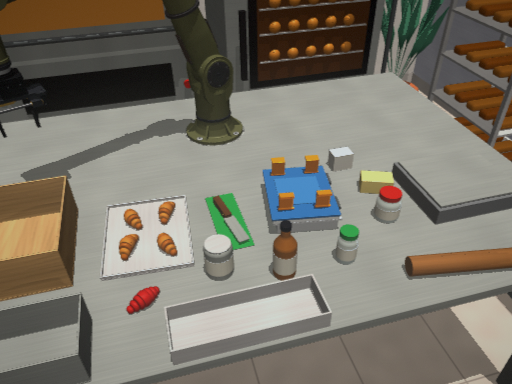

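View pics/top0.png

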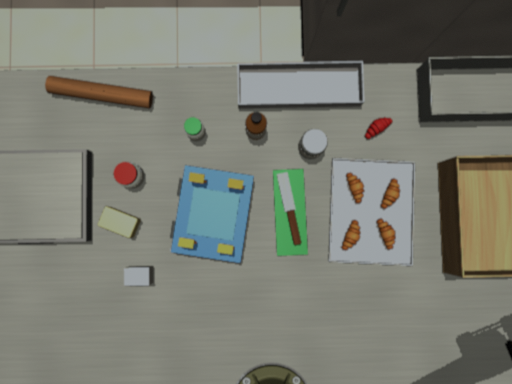

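View pics/wrist0.png

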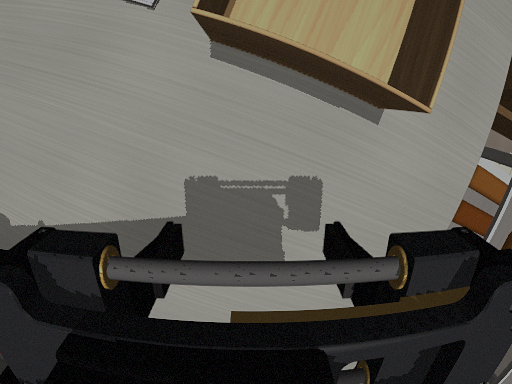

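```bash
cat > h.py <<'E'
from cell import env
import cv2, numpy as np
def cam(n): return env.read_camera(n)
def ray(c,u,v):
    K,R,t=c["intrinsics"],np.array(c["R"]),np.array(c["t"])
    d=R.T@np.array([(u-K[0,2])/K[0,0],(v-K[1,2])/K[1,1],1]); return -R.T@t,d
def onz(c,u,v,z):
    o,d=ray(c,u,v); return o+d*(z-o[2])/d[2]
def proj(c,X):
    K=c["intrinsics"];p=np.array(c["R"])@np.array(X)+np.array(c["t"]);return K[0,0]*p[0]/p[2]+K[0,2],K[1,1]*p[1]/p[2]+K[1,2]
def hsv(c): return cv2.cvtColor(c["pixels"],cv2.COLOR_RGB2HSV)
def blobs(m,amin=30):
    cs,_=cv2.findContours(m.astype(np.uint8),cv2.RETR_EXTERNAL,cv2.CHAIN_APPROX_NONE)
    return sorted([k for k in cs if cv2.contourArea(k)>amin],key=lambda k:-cv2.contourArea(k))
def crop(c,name,x0,y0,x1,y1,s):
    p=c["pixels"][y0:y1,x0:x1,::-1];cv2.imwrite(f"pics/{name}.png",cv2.resize(p,None,fx=s,fy=s,interpolation=cv2.INTER_CUBIC))
E
python3 - <<'E'
from h import *
c=cam("top");H=hsv(c)
crop(c,"top1",165,155,425,275,3)
s=cam("scene");crop(s,"scene1",95,145,350,285,3)
h,sa,v=[H[...,i] for i in range(3)]
def show(n,m,z,a=30):
    for k in blobs(m,a)[:6]:
        r=cv2.minAreaRect(k);b=cv2.boxPoints(r);M=cv2.moments(k)
        print(n,cv2.contourArea(k),"cen",onz(c,M['m10']/M['m00'],M['m01']/M['m00'],z)[:2].round(4),"box",np.array([onz(c,*p,z)[:2] for p in b]).round(3).tolist(), np.round(r[0]))
show("blue",(h>95)&(h<118)&(sa>90),.064,500)
show("green",(h>50)&(h<75)&(sa>100),.004,500)
show("croi",(h>5)&(h<18)&(sa>120)&(np.arange(512)[None]>325)&(np.arange(512)[None]<415)&(np.arange(384)[:,None]>155)&(np.arange(384)[:,None]<265),.02,60)
show("clip",(h>18)&(h<32)&(sa>150)&(np.arange(512)[None]<260),.1,20)
E
```

```text
blue 6005.5 cen [0.5379 0.1551] box [[0.436, 0.272], [0.676, 0.233], [0.642, 0.039], [0.403, 0.08]] [212. 214.]
green 2439.5 cen [ 0.5412 -0.0655] box [[0.664, -0.019], [0.667, -0.107], [0.42, -0.112], [0.417, -0.025]] [290. 212.]
croi 260.0 cen [ 0.4758 -0.3383] box [[0.51, -0.307], [0.524, -0.342], [0.445, -0.374], [0.431, -0.339]] [387. 232.]
croi 258.5 cen [ 0.5874 -0.3552] box [[0.555, -0.32], [0.632, -0.362], [0.615, -0.395], [0.538, -0.353]] [391. 195.]
croi 252.5 cen [ 0.4709 -0.238 ] box [[0.442, -0.202], [0.516, -0.245], [0.497, -0.277], [0.423, -0.234]] [352. 236.]
croi 250.0 cen [ 0.6094 -0.254 ] box [[0.643, -0.223], [0.658, -0.257], [0.578, -0.29], [0.563, -0.255]] [356. 186.]
clip 66.0 cen [0.6362 0.1935] box [[0.63, 0.212], [0.648, 0.209], [0.642, 0.173], [0.624, 0.176]] [197. 178.]
clip 56.0 cen [0.6183 0.0886] box [[0.612, 0.106], [0.629, 0.104], [0.624, 0.068], [0.608, 0.07]] [236. 184.]
```

```bash
python3 -m creep -h 2>&1 | head -20
```

```text
invalid input: not JSON, or not a number
```

View pics/top1.png

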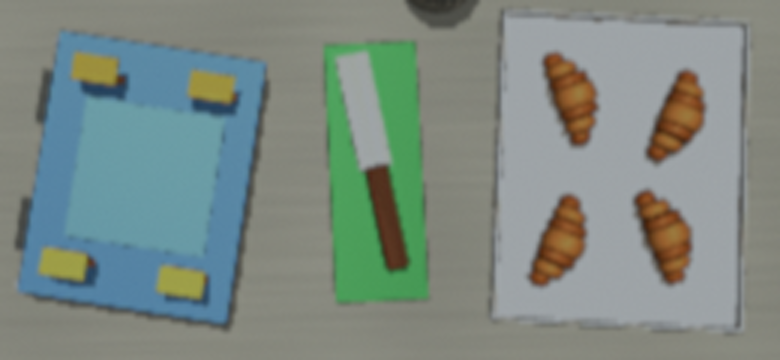

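View pics/scene1.png

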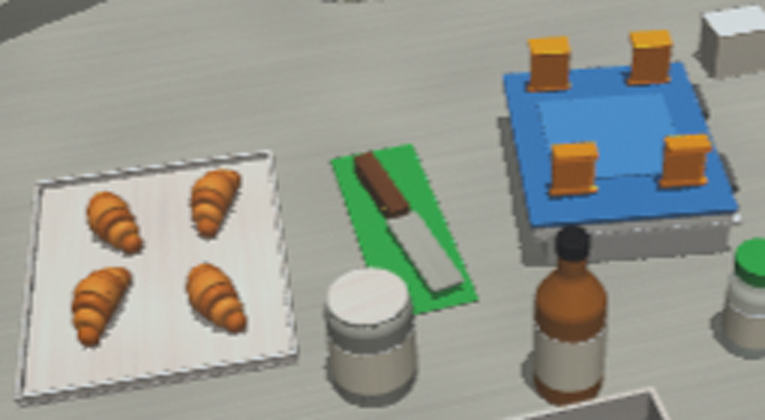

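Run:
```python
from h import *
c=cam("top");H=hsv(c);s=cam("scene")
h,sa,v=[H[...,i].astype(int) for i in range(3)]
U,V=np.meshgrid(np.arange(512),np.arange(384))
roi=(U>272)&(U<310)&(V>165)&(V<258)
m=roi&((h<20)|(h>170))&(sa>90)
for k in blobs(m,30):
    r=cv2.minAreaRect(k);b=cv2.boxPoints(r);print("handle",r,np.array([onz(c,*p,.028)[:2] for p in b]).round(4).tolist(),onz(c,*r[0],.028).round(4))
m=roi&(sa<60)&(v>130)
m=cv2.erode(m.astype(np.uint8),np.ones((1,1)))
for k in blobs(m,100):
    r=cv2.minAreaRect(k);b=cv2.boxPoints(r);print("blade",r,np.array([onz(c,*p,.0175)[:2] for p in b]).round(4).tolist(),onz(c,*r[0],.0175).round(4))
for n,p,z in [("syruptop",(257,118),.17),("can",(314,141),.1),("spice",(194,126),.1),("jam",(126,173),.09),("butter",(118,222),.05),("timer",(137,276),.06)]: print(n,onz(c,*p,z).round(3))
# scene clip checks: tops
for n,p,z in [("tray",(330,160),.014),("tray",(414,162),.014),("tray",(411,266),.014),("tray",(329,264),.014)]: print(n,onz(c,*p,z).round(3))
# predicted box points in scene & top
yaw=np.deg2rad(-9.7);ex=np.array([np.cos(yaw),np.sin(yaw),0]);ey=np.array([-ex[1],ex[0],0]);B=np.array([.5402,.163,0])
im=s["pixels"][:,:,::-1].copy();im2=c["pixels"][:,:,::-1].copy()
for P in [(-.1225,-.105,.064),(.1225,-.105,.064),(.1225,.09,.064),(-.1225,.09,.064),(-.11,-.0875,0),(.11,-.0875,0)]+[(sx*.085,90e-3-d,.068) for sx in(-1,1) for d in(.045,.15)]:
    X=B+P[0]*ex+P[1]*ey+[0,0,P[2]]
    for cc,ii in((s,im),(c,im2)):
        q=proj(cc,X);cv2.circle(ii,(int(round(q[0]*8)),int(round(q[1]*8))),12,(0,0,255),-1,shift=3)
cv2.imwrite("pics/ov_s.png",cv2.resize(im[145:240,250:350],None,fx=5,fy=5));cv2.imwrite("pics/ov_t.png",cv2.resize(im2[155:275,165:265],None,fx=5,fy=5))
```

```text
handle ((293.49407958984375, 227.22354125976562), (33.19035339355469, 6.074051856994629), 77.47119140625) [[0.5414, -0.0553], [0.5449, -0.0723], [0.4527, -0.0904], [0.4493, -0.0735]] [ 0.497  -0.0729  0.028 ]
blade ((285.5511779785156, 191.23902893066406), (38.413673400878906, 11.174885749816895), 77.90524291992188) [[0.6521, -0.0274], [0.6583, -0.0591], [0.5494, -0.0796], [0.5433, -0.0481]] [ 0.6006 -0.0536  0.0175]
blade ((291.0, 191.0), (50.0, 36.0), 90.0) [[0.6744, -0.0191], [0.6725, -0.1231], [0.5282, -0.1191], [0.5301, -0.0159]] [ 0.601  -0.0693  0.0175]
syruptop [0.781 0.028 0.17 ]
can [ 0.73  -0.128  0.1  ]
spice [0.778 0.198 0.1  ]
jam [0.653 0.386 0.09 ]
butter [0.521 0.419 0.05 ]
timer [0.371 0.364 0.06 ]
tray [ 0.689 -0.185  0.014]
tray [ 0.679 -0.428  0.014]
tray [ 0.38  -0.407  0.014]
tray [ 0.39  -0.173  0.014]
```

View pics/ov_s.png

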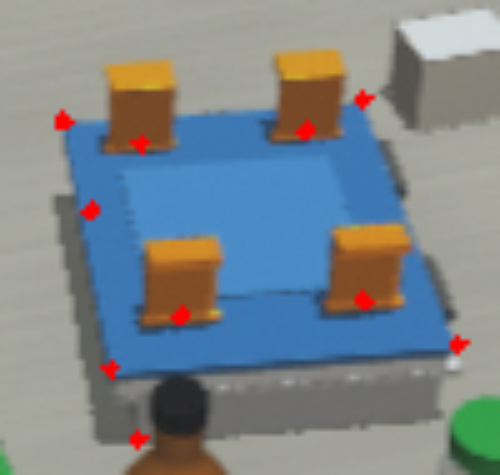

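View pics/ov_t.png

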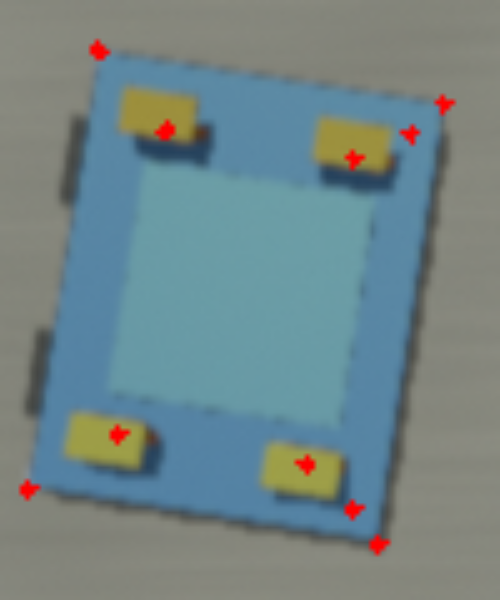

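```bash
cat >> h.py <<'E'
from scipy.spatial.transform import Rotation as Ro
BOX=np.array([.5402,.163,0]);BY=-9.7
def box(x,y,z):
    a=np.deg2rad(BY);return BOX+[x*np.cos(a)-y*np.sin(a),x*np.sin(a)+y*np.cos(a),z]
def plan(pos,yaw,base=None):
    """print rz total (do first), then tool-frame shift (assuming tool down at yaw) ; base=(pos,yaw) defaults measured"""
    o=env.get_obs()
    p,y=(o["tool_pos"],o["tool_rot"][2]) if base is None else base
    d=np.array(pos)-p; a=np.deg2rad(yaw)
    ex=np.array([np.cos(a),np.sin(a),0]);ey=np.array([np.sin(a),-np.cos(a),0])
    dy=(yaw-y+180)%360-180
    print("t",round(o["time_s"],2),"at",np.round(p,4),"rot",np.round(o["tool_rot"],1),"| rz",round(-dy,1),"tx %.4f ty %.4f tz %.4f"%(d@ex,d@ey,-d[2]),"len %.3f"%np.linalg.norm(d))
E
python3 -c "
from h import *
plan((.498,-.073,.10),10.8)"
```

```text
t 0.35 at [ 0.227  -0.609   0.2146] rot [-180.     0.    20.4] | rz 9.6 tx 0.3667 ty -0.4757 tz 0.1146 len 0.611
```

```bash
python3 -m creep '[{"rz":9.6},{"tx":0.015,"ty":-0.02},{"tx":0.03,"ty":-0.039},{"tx":0.03,"ty":-0.039},{"tx":0.03,"ty":-0.039},{"tx":0.03,"ty":-0.039},{"tx":0.03,"ty":-0.039},{"tx":0.03,"ty":-0.039},{"tx":0.03,"ty":-0.039,"tz":0.02},{"tx":0.03,"ty":-0.039,"tz":0.02},{"tx":0.03,"ty":-0.039,"tz":0.02},{"tx":0.03,"ty":-0.039,"tz":0.02},{"tx":0.03,"ty":-0.039,"tz":0.02},{"tx":0.0217,"ty":-0.0267,"tz":0.0146},{},{}]' 0.087 40; python3 -c "
from h import *
plan((.498,-.073,.033),10.8)
c=cam('wrist');cv2.imwrite('pics/w1.png',c['pixels'][:,:,::-1])"
```

```text
t 0.35 at [ 0.227  -0.609   0.2146] rot [-180.     0.    20.4] | rz 9.6 tx 0.3667 ty -0.4757 tz 0.1816 len 0.627$[0]: bad value
```

View pics/w1.png

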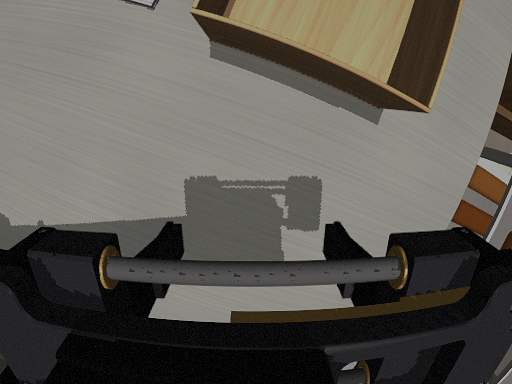

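```bash
python3 -m creep '[{"tx":0,"ty":0,"tz":0,"rx":0,"ry":0,"rz":9.6},{"tx":0.015,"ty":-0.02,"tz":0,"rx":0,"ry":0,"rz":0},{"tx":0.03,"ty":-0.039,"tz":0,"rx":0,"ry":0,"rz":0},{"tx":0.03,"ty":-0.039,"tz":0,"rx":0,"ry":0,"rz":0},{"tx":0.03,"ty":-0.039,"tz":0,"rx":0,"ry":0,"rz":0},{"tx":0.03,"ty":-0.039,"tz":0,"rx":0,"ry":0,"rz":0},{"tx":0.03,"ty":-0.039,"tz":0,"rx":0,"ry":0,"rz":0},{"tx":0.03,"ty":-0.039,"tz":0,"rx":0,"ry":0,"rz":0},{"tx":0.03,"ty":-0.039,"tz":0.02,"rx":0,"ry":0,"rz":0},{"tx":0.03,"ty":-0.039,"tz":0.02,"rx":0,"ry":0,"rz":0},{"tx":0.03,"ty":-0.039,"tz":0.02,"rx":0,"ry":0,"rz":0},{"tx":0.03,"ty":-0.039,"tz":0.02,"rx":0,"ry":0,"rz":0},{"tx":0.03,"ty":-0.039,"tz":0.02,"rx":0,"ry":0,"rz":0},{"tx":0.0217,"ty":-0.0267,"tz":0.0146,"rx":0,"ry":0,"rz":0},{"tx":0,"ty":0,"tz":0,"rx":0,"ry":0,"rz":0},{"tx":0,"ty":0,"tz":0,"rx":0,"ry":0,"rz":0}]' 0.087 40; python3 -c "
from h import *
plan((.498,-.073,.033),10.8)
c=cam('wrist');cv2.imwrite('pics/w2.png',c['pixels'][:,:,::-1])"
```

```text
time_s: 2.4
tool_pos: [0.4975, -0.0737, 0.1004]
tool_rot: [180.0, 0.0, 10.8]
force: [-0.3, 0.1, -0.4]
grip_width: 0.0871
t 2.4 at [ 0.4975 -0.0737  0.1004] rot [180.    0.   10.8] | rz 0.0 tx 0.0006 ty -0.0006 tz 0.0674 len 0.067
```

View pics/w2.png

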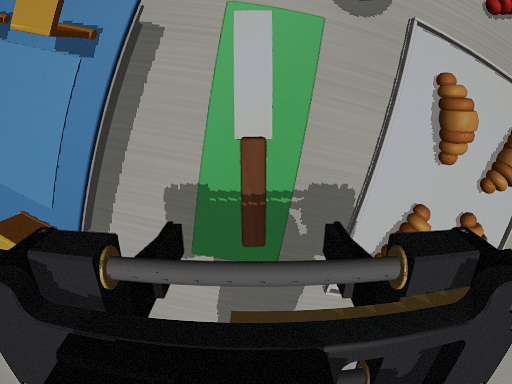

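The wrist view shows the knife running straight up the image, at column 253, midway between the fingers. I'll go down and grip it.

```bash
python3 -m creep '[{"tx":0,"ty":0,"tz":0.03,"rx":0,"ry":0,"rz":0},{"tx":0,"ty":0,"tz":0.025,"rx":0,"ry":0,"rz":0},{"tx":0,"ty":0,"tz":0.012,"rx":0,"ry":0,"rz":0},{"tx":0,"ty":0,"tz":0,"rx":0,"ry":0,"rz":0},{"tx":0,"ty":0,"tz":0,"rx":0,"ry":0,"rz":0}]' 0.087 60;
python3 -m creep '[{"tx":0,"ty":0,"tz":0,"rx":0,"ry":0,"rz":0},{"tx":0,"ty":0,"tz":0,"rx":0,"ry":0,"rz":0},{"tx":0,"ty":0,"tz":0,"rx":0,"ry":0,"rz":0},{"tx":0,"ty":0,"tz":0,"rx":0,"ry":0,"rz":0},{"tx":0,"ty":0,"tz":0,"rx":0,"ry":0,"rz":0},{"tx":0,"ty":0,"tz":0,"rx":0,"ry":0,"rz":0}]' 0 60
python3 -c "
from h import *
plan(box(0,-.105-.025-.160,.033+.05-.016),80.3)
"
```

```text
time_s: 3.08
tool_pos: [0.4985, -0.0734, 0.0343]
tool_rot: [179.9, -0.1, 10.8]
force: [0.2, -0.0, -0.5]
grip_width: 0.087
time_s: 3.82
tool_pos: [0.4977, -0.0729, 0.0332]
tool_rot: [180.0, 0.0, 10.8]
force: [-0.6, -0.8, 0.6]
grip_width: 0.0346
t 3.83 at [ 0.4977 -0.0729  0.0332] rot [180.    0.   10.8] | rz -69.5 tx -0.0503 ty 0.0022 tz -0.0338 len 0.061
```

```bash
python3 -m creep '[{"tx":0,"ty":0,"tz":0,"rx":0,"ry":0,"rz":0},{"tx":0,"ty":0,"tz":0,"rx":0,"ry":0,"rz":0},{"tx":0,"ty":0,"tz":0,"rx":0,"ry":0,"rz":0},{"tx":0,"ty":0,"tz":0,"rx":0,"ry":0,"rz":0}]' 0 60
python3 -m creep '[{"tx":0,"ty":0,"tz":-0.02,"rx":0,"ry":0,"rz":0},{"tx":0,"ty":0,"tz":-0.02,"rx":0,"ry":0,"rz":0},{"tx":-0.03,"ty":0,"tz":-0.02,"rx":0,"ry":0,"rz":0},{"tx":-0.03,"ty":0,"tz":0,"rx":0,"ry":0,"rz":0},{"tx":0,"ty":0,"tz":0,"rx":0,"ry":0,"rz":0},{"tx":0,"ty":0,"tz":0,"rx":0,"ry":0,"rz":0}]'
python3 -c "
from h import *
plan(box(0,-.105-.030-.160,.033+.052-.016),80.3)
c=cam('wrist');cv2.imwrite('pics/w3.png',c['pixels'][:,:,::-1])"
```

```text
time_s: 4.32
tool_pos: [0.4977, -0.0729, 0.0332]
tool_rot: [180.0, 0.0, 10.8]
force: [1.2, -0.0, 0.4]
grip_width: 0.0017
time_s: 5.08
tool_pos: [0.4394, -0.0842, 0.0935]
tool_rot: [180.0, -0.1, 10.8]
force: [0.3, 1.0, 0.7]
grip_width: 0.0004
t 5.08 at [ 0.4394 -0.0842  0.0935] rot [ 1.80e+02 -1.00e-01  1.08e+01] | rz -69.5 tx -0.0344 ty 0.0577 tz 0.0245 len 0.072
```

View pics/w3.png

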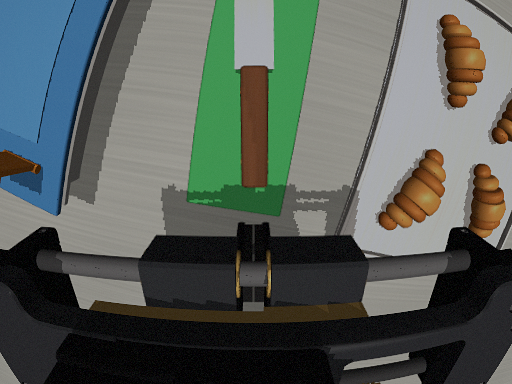

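```bash
cat >> h.py <<'E'
def wray(c,u,v):
    K,R,t=c["intrinsics"],np.array(c["R"]),np.array(c["t"])
    x,y=(u-K[0,2])/K[0,0],(v-K[1,2])/K[1,1];r=np.hypot(x,y)
    d=np.array([np.sin(r)*x/r,np.sin(r)*y/r,np.cos(r)]) if r>1e-9 else np.array([0,0,1.])
    return -R.T@t,R.T@d
def wonz(c,u,v,z):
    o,d=wray(c,u,v); return o+d*(z-o[2])/d[2]
def wproj(c,X):
    K=c["intrinsics"];p=np.array(c["R"])@np.array(X)+np.array(c["t"]);th=np.arctan2(np.hypot(p[0],p[1]),p[2]);n=np.hypot(p[0],p[1])
    return K[0,0]*th*p[0]/n+K[0,2],K[1,1]*th*p[1]/n+K[1,2]
E
python3 -c "
from h import *
c=cam('wrist');o=env.get_obs();print(o['tool_pos'])
for p,z in [((254,186),.028),((254,67),.028),((254,10),.017)]: print(wonz(c,*p,z).round(4))
T=o['tool_pos'];
for dz in (0,-.006,-.025): print(wproj(c,T+[0,0,dz]))
C=-np.array(c['R']).T@c['t'];print(C-T)
# corners of mat
for p in [(187,201),(279,215)]: print(wonz(c,*p,.004).round(4))
t=cam('top');crop(t,'t2',180,150,420,290,3)
"
```

```text
[ 0.43954913 -0.08382722  0.09329021]
[ 0.4513 -0.0825  0.028 ]
[ 0.5464 -0.0641  0.028 ]
[ 0.5969 -0.0544  0.017 ]
(np.float64(252.88055990870762), np.float64(232.2379231633897))
(np.float64(252.87796089738032), np.float64(228.3792682209447))
(np.float64(252.87071267521105), np.float64(217.47575930453678))
[0.0785883  0.01522827 0.17194918]
[ 0.4181 -0.0246  0.004 ]
[ 0.421  -0.1126  0.004 ]
```

View pics/t2.png

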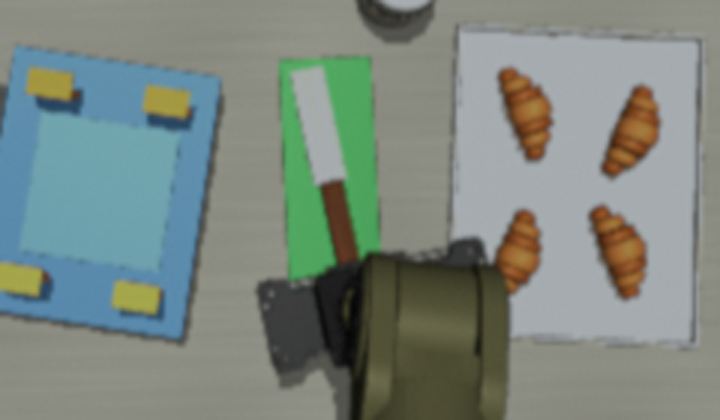

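Run:
```python
from h import *
s=cam('scene');crop(s,'s3',150,120,350,260,4)
w=cam('wrist');crop(w,'w4',150,160,360,330,3)
T=env.get_obs()['tool_pos']
for dz in(0,-.025):print(proj(s,T+[0,0,dz]), [(proj(s,T+[0,0,dz])[i]-[150,120][i])*4 for i in(0,1)])
```

```text
(np.float64(212.93489405721746), np.float64(176.0089123714865)) [np.float64(251.73957622886985), np.float64(224.035649485946)]
(np.float64(213.55628047385525), np.float64(182.70883714750957)) [np.float64(254.225121895421), np.float64(250.83534859003828)]
```

View pics/s3.png

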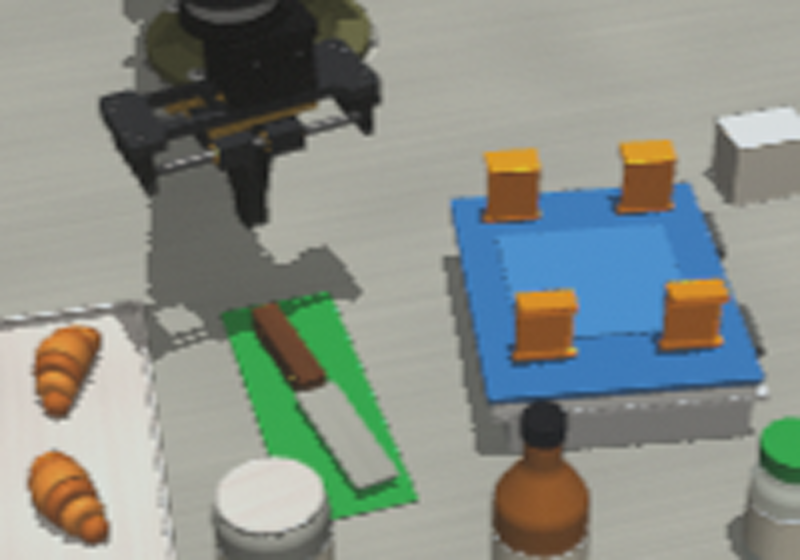

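View pics/w4.png

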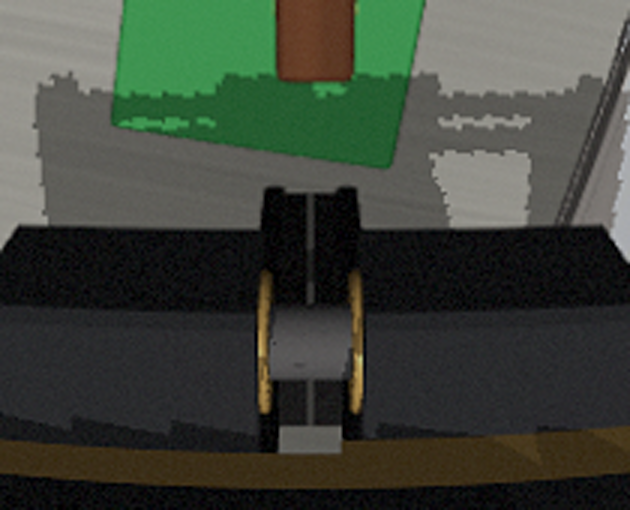

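The scene view puts the closed fingertips at the reported TCP (253,225), not 25 mm below it. That explains the missed grasp: the tips closed above the handle. I'll go back and descend in steps, watching the force.

```bash
python3 -m creep '[{"tx":0.03,"ty":0,"tz":0.0,"rx":0,"ry":0,"rz":0},{"tx":0.03,"ty":0,"tz":0,"rx":0,"ry":0,"rz":0},{"tx":0,"ty":0,"tz":0.0,"rx":0,"ry":0,"rz":0},{"tx":0,"ty":0,"tz":0,"rx":0,"ry":0,"rz":0},{"tx":0,"ty":0,"tz":0,"rx":0,"ry":0,"rz":0},{"tx":0,"ty":0,"tz":0,"rx":0,"ry":0,"rz":0},{"tx":0,"ty":0,"tz":0.04,"rx":0,"ry":0,"rz":0},{"tx":0,"ty":0,"tz":0.03,"rx":0,"ry":0,"rz":0},{"tx":0,"ty":0,"tz":0.0,"rx":0,"ry":0,"rz":0}]' 0.087 60
python3 -m creep '[{"tx":0,"ty":0,"tz":0.004,"rx":0,"ry":0,"rz":0},{"tx":0,"ty":0,"tz":0.002,"rx":0,"ry":0,"rz":0},{"tx":0,"ty":0,"tz":0.002,"rx":0,"ry":0,"rz":0},{"tx":0,"ty":0,"tz":0,"rx":0,"ry":0,"rz":0}]'
python3 -c "
from h import *
s=cam('scene');crop(s,'s5',170,150,300,240,6)
T=env.get_obs()['tool_pos'];print(T,proj(s,T),[(proj(s,T)[i]-[170,150][i])*6 for i in(0,1)])"
```

```text
time_s: 6.45
tool_pos: [0.4953, -0.0727, 0.0214]
tool_rot: [-179.9, 0.3, 10.8]
force: [-0.1, -0.5, -0.0]
grip_width: 0.0816
time_s: 6.95
tool_pos: [0.4979, -0.073, 0.0155]
tool_rot: [180.0, -0.0, 10.8]
force: [-0.3, 0.2, -0.7]
grip_width: 0.0868
[ 0.49783802 -0.07294742  0.01549083] (np.float64(222.1042223684479), np.float64(207.13355737104771)) [np.float64(312.62533421068736), np.float64(342.8013442262863)]
```

View pics/s5.png

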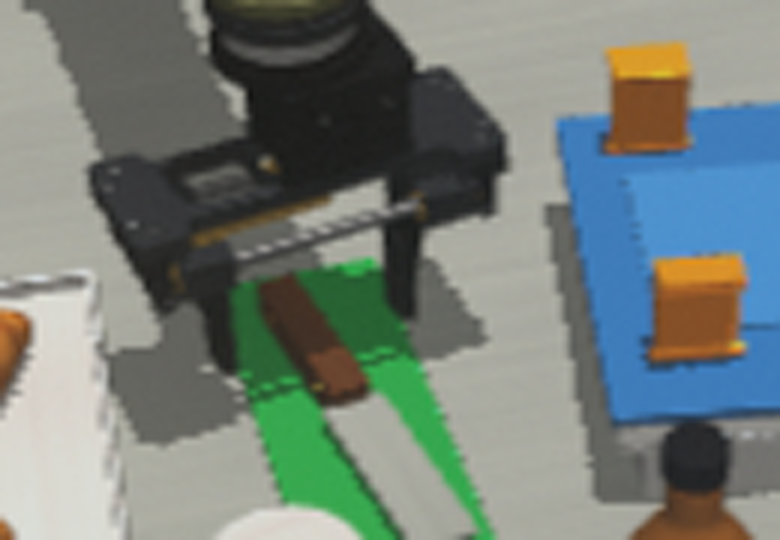

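```bash
python3 -m creep '[{"tx":0,"ty":0,"tz":0.003,"rx":0,"ry":0,"rz":0},{"tx":0,"ty":0,"tz":0.003,"rx":0,"ry":0,"rz":0},{"tx":0,"ty":0,"tz":0,"rx":0,"ry":0,"rz":0}]'
python3 -m creep '[{"tx":0,"ty":0,"tz":0,"rx":0,"ry":0,"rz":0},{"tx":0,"ty":0,"tz":0,"rx":0,"ry":0,"rz":0},{"tx":0,"ty":0,"tz":0,"rx":0,"ry":0,"rz":0},{"tx":0,"ty":0,"tz":0,"rx":0,"ry":0,"rz":0},{"tx":0,"ty":0,"tz":0,"rx":0,"ry":0,"rz":0},{"tx":0,"ty":0,"tz":0,"rx":0,"ry":0,"rz":0},{"tx":0,"ty":0,"tz":0,"rx":0,"ry":0,"rz":0},{"tx":0,"ty":0,"tz":0,"rx":0,"ry":0,"rz":0},{"tx":0,"ty":0,"tz":0,"rx":0,"ry":0,"rz":0}]' 0 60
```

```text
time_s: 7.38
tool_pos: [0.4973, -0.0729, 0.0088]
tool_rot: [-180.0, 0.0, 10.8]
force: [-0.5, 0.4, 0.0]
grip_width: 0.0874
time_s: 8.5
tool_pos: [0.4977, -0.073, 0.0092]
tool_rot: [180.0, 0.0, 10.8]
force: [-0.9, -0.5, -1.2]
grip_width: 0.021
```

```bash
python3 -m creep '[{"tx":0,"ty":0,"tz":-0.02,"rx":0,"ry":0,"rz":0},{"tx":0,"ty":0.01,"tz":-0.03,"rx":0,"ry":0,"rz":0},{"tx":0,"ty":0.03,"tz":-0.03,"rx":0,"ry":0,"rz":0},{"tx":0,"ty":0.03,"tz":0,"rx":0,"ry":0,"rz":0},{"tx":0,"ty":0,"tz":0,"rx":0,"ry":0,"rz":-9.9},{"tx":0,"ty":0,"tz":0,"rx":0,"ry":0,"rz":-9.9},{"tx":0,"ty":0,"tz":0,"rx":0,"ry":0,"rz":-9.9},{"tx":0,"ty":0,"tz":0,"rx":0,"ry":0,"rz":-9.9},{"tx":0,"ty":0,"tz":0,"rx":0,"ry":0,"rz":-9.9},{"tx":0,"ty":0,"tz":0,"rx":0,"ry":0,"rz":-9.9},{"tx":0,"ty":0,"tz":0,"rx":0,"ry":0,"rz":-9.9},{"tx":0,"ty":0,"tz":0,"rx":0,"ry":0,"rz":0},{"tx":0,"ty":0,"tz":0,"rx":0,"ry":0,"rz":0}]'
python3 -c "
from h import *
plan(box(0,-.105-.02-.160,.0437),80.3)
w=cam('wrist');cv2.imwrite('pics/w6.png',w['pixels'][:,:,::-1])
s=cam('scene');crop(s,'s6',170,130,350,260,4)
"
```

```text
time_s: 10.12
tool_pos: [0.5107, -0.1417, 0.0891]
tool_rot: [-180.0, 0.0, 80.0]
force: [0.0, 0.7, -0.9]
grip_width: 0.0216
t 10.12 at [ 0.5107 -0.1417  0.0891] rot [-180.    0.   80.] | rz -0.3 tx 0.0203 ty -0.0222 tz 0.0454 len 0.054
```

View pics/w6.png

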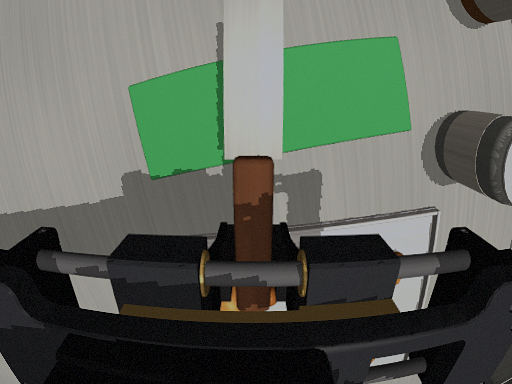

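View pics/s6.png

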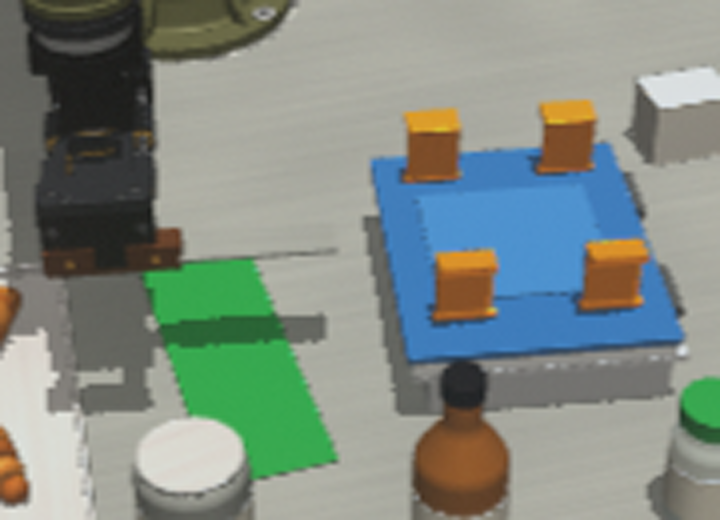

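```bash
python3 -m creep '[{"tx":0,"ty":-0.0222,"tz":0.015,"rx":0,"ry":0,"rz":-0.3},{"tx":0,"ty":0,"tz":0.015,"rx":0,"ry":0,"rz":0},{"tx":0.0,"ty":0,"tz":0.0154,"rx":0,"ry":0,"rz":0},{"tx":0.0203,"ty":0,"tz":0,"rx":0,"ry":0,"rz":0},{"tx":0,"ty":0,"tz":0,"rx":0,"ry":0,"rz":0},{"tx":0,"ty":0,"tz":0,"rx":0,"ry":0,"rz":0}]'
python3 -c "
from h import *
plan(box(0,-.105-.02-.160,.0437),80.3)
s=cam('scene');crop(s,'s7',200,160,340,250,5)
t=cam('top');crop(t,'t7',180,150,340,290,4)
T=env.get_obs()['tool_pos'];a=np.deg2rad(80.3);X=T+[.16*np.cos(a),.16*np.sin(a),.0068]
p=proj(s,X);print((p[0]-200)*5,(p[1]-160)*5);p=proj(t,X);print((p[0]-180)*4,(p[1]-150)*4)
for z in(.045,.056):
  p=proj(s,box(0,-.1,z));print((p[0]-200)*5,(p[1]-160)*5)
"
```

```text
time_s: 10.98
tool_pos: [0.4927, -0.1184, 0.0437]
tool_rot: [180.0, 0.0, 80.4]
force: [0.7, 0.4, -1.4]
grip_width: 0.021
t 10.97 at [ 0.4927 -0.1184  0.0437] rot [180.    0.   80.4] | rz 0.1 tx 0.0004 ty -0.0006 tz 0.0000 len 0.001
297.6175918982864 178.76729375331877
296.301578053992 279.7707542443046
340.3670705285512 182.62519164920604
340.40708791583853 168.11742902302598
```

View pics/s7.png

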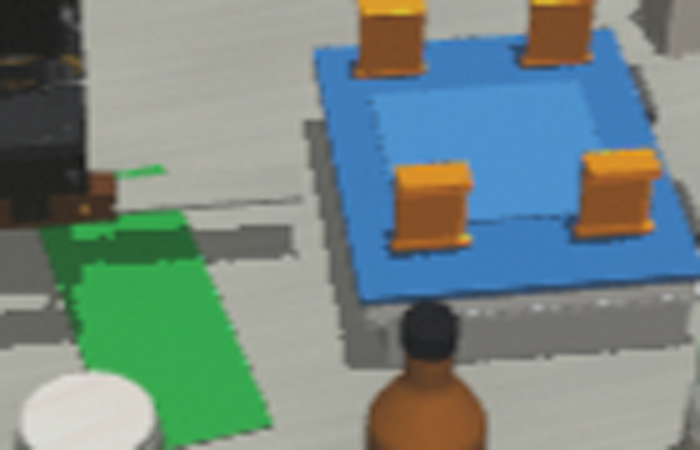

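View pics/t7.png

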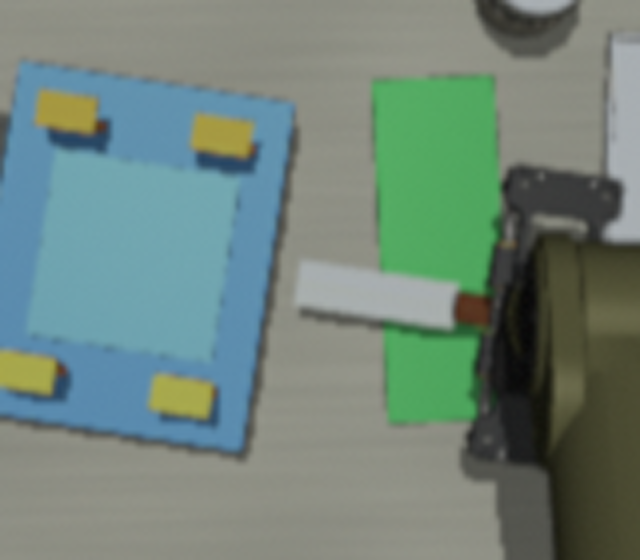

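```bash
python3 -c "
from h import *
s=cam('scene')
T=env.get_obs()['tool_pos'];a=np.deg2rad(80.3);
for dx in(-.016,.016):
  for dz in(.0053,.0083):
    X=T+[.16*np.cos(a)+dx*np.sin(a),.16*np.sin(a)-dx*np.cos(a),dz]
    p=proj(s,X);print(dx,dz,(p[0]-200)*5,(p[1]-160)*5)
    X=T+[.05*np.cos(a)+dx*np.sin(a),.05*np.sin(a)-dx*np.cos(a),dz]
    p=proj(s,X);print('   root',dx,dz,(p[0]-200)*5,(p[1]-160)*5)
g=cv2.cvtColor(s['pixels'],cv2.COLOR_RGB2GRAY);print(g[190:206,245]);print(g[190:206,254])
"
```

```text
-0.016 0.0053 294.99140456670943 164.4226333385707
   root -0.016 0.0053 112.78911757282287 177.53057826382076
-0.016 0.0083 294.93841831005284 160.47858460714963
   root -0.016 0.0083 112.47821751499686 173.58271926272195
0.016 0.0053 300.57759603202015 197.1241317520797
   root 0.016 0.0053 114.89142374191005 210.67359645349327
0.016 0.0083 300.5315963283209 193.15115882901992
   root 0.016 0.0083 114.57754523054547 206.69720892365277
[173 172 172 170 168 170 166 168 171 165 133 139 172 171 173 166]
[172 172 173 166 165 165 166 167 168 162 121 169 170 170 161  99]
```

```bash
python3 -m creep '[{"tx":0.012,"ty":0,"tz":0,"rx":0,"ry":0,"rz":0},{"tx":0.008,"ty":0,"tz":0,"rx":0,"ry":0,"rz":0},{"tx":0.006,"ty":0,"tz":0,"rx":0,"ry":0,"rz":0},{"tx":0.005,"ty":0,"tz":0,"rx":0,"ry":0,"rz":0},{"tx":0,"ty":0,"tz":0,"rx":0,"ry":0,"rz":0},{"tx":0,"ty":0,"tz":0,"rx":0,"ry":0,"rz":0}]'
python3 -c "
from h import *
plan(box(0,-.105-.02-.160,.0437),80.3)
s=cam('scene');crop(s,'s8',200,160,340,250,5)
t=cam('top');crop(t,'t8',180,150,340,290,4)"
```

```text
time_s: 11.88
tool_pos: [0.4974, -0.0876, 0.0438]
tool_rot: [-180.0, 0.0, 80.4]
force: [0.5, -0.4, -2.0]
grip_width: 0.0211
t 11.88 at [ 0.4974 -0.0876  0.0438] rot [-180.     0.    80.4] | rz 0.1 tx -0.0308 ty -0.0001 tz 0.0001 len 0.031
```

View pics/s8.png

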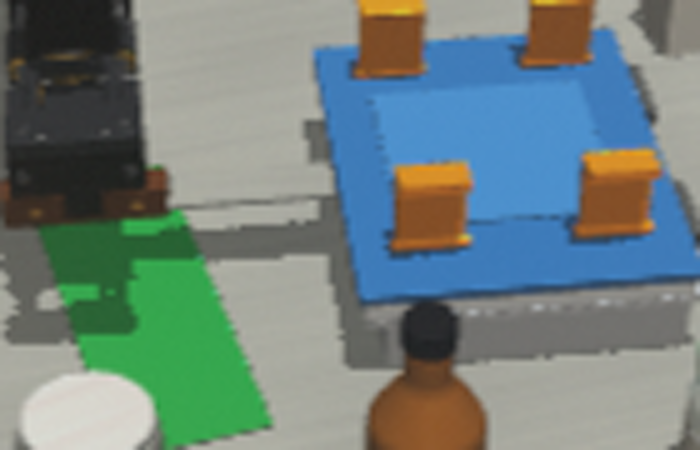

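View pics/t8.png

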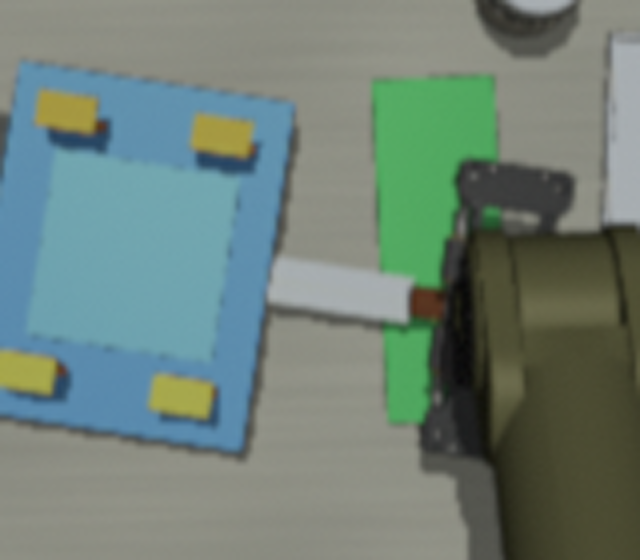

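The blade goes under the lid's edge (top view, about 270,283), with no contact force. Now I'll lift.

```bash
python3 -m creep '[{"tx":0,"ty":0,"tz":-0.004,"rx":0,"ry":0,"rz":0},{"tx":0,"ty":0,"tz":-0.004,"rx":0,"ry":0,"rz":0},{"tx":0,"ty":0,"tz":-0.005,"rx":0,"ry":0,"rz":0},{"tx":0,"ty":0,"tz":-0.006,"rx":0,"ry":0,"rz":0},{"tx":0,"ty":0,"tz":-0.006,"rx":0,"ry":0,"rz":0},{"tx":0.002,"ty":0,"tz":-0.006,"rx":0,"ry":0,"rz":0},{"tx":0.002,"ty":0,"tz":-0.006,"rx":0,"ry":0,"rz":0}]'
python3 -c "
from h import *
s=cam('scene');crop(s,'s9',200,140,340,250,5)"
```

```text
time_s: 12.85
tool_pos: [0.498, -0.0842, 0.0813]
tool_rot: [180.0, 0.1, 80.4]
force: [-0.7, -1.1, -3.6]
grip_width: 0.0215
```

View pics/s9.png

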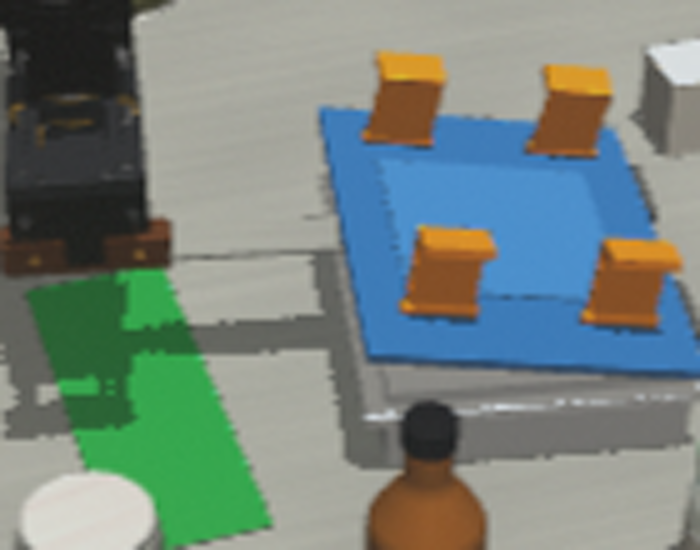

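```bash
python3 -m creep '[{"tx":0.003,"ty":0,"tz":-0.007,"rx":0,"ry":0,"rz":0},{"tx":0.004,"ty":0,"tz":-0.009,"rx":0,"ry":0,"rz":0},{"tx":0.004,"ty":0,"tz":-0.009,"rx":0,"ry":0,"rz":0},{"tx":0.004,"ty":0,"tz":-0.009,"rx":0,"ry":0,"rz":0},{"tx":0.007,"ty":0,"tz":-0.008,"rx":0,"ry":0,"rz":0},{"tx":0.007,"ty":0,"tz":-0.008,"rx":0,"ry":0,"rz":0},{"tx":0.007,"ty":0,"tz":-0.008,"rx":0,"ry":0,"rz":0},{"tx":0.007,"ty":0,"tz":-0.008,"rx":0,"ry":0,"rz":0},{"tx":0.008,"ty":0,"tz":-0.0075,"rx":0,"ry":0,"rz":0},{"tx":0,"ty":0,"tz":0,"rx":0,"ry":0,"rz":0}]'
python3 -c "
from h import *
s=cam('scene');crop(s,'s10',180,100,360,250,4)"
```

```text
time_s: 14.15
tool_pos: [0.5073, -0.0313, 0.1552]
tool_rot: [179.9, -0.1, 80.5]
force: [-0.9, -0.3, -1.2]
grip_width: 0.0216
```

View pics/s10.png

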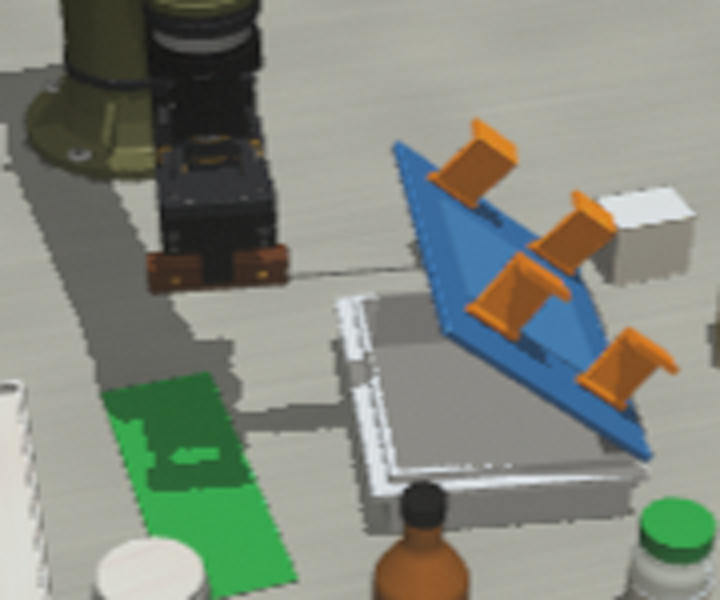

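The lid is up at about 0.7 rad and the box is open and empty. I'll keep swinging it back.

```bash
python3 -m creep '[{"tx":0.009,"ty":0,"tz":-0.0051,"rx":0,"ry":0,"rz":0},{"tx":0.009,"ty":0,"tz":-0.0051,"rx":0,"ry":0,"rz":0},{"tx":0.009,"ty":0,"tz":-0.0051,"rx":0,"ry":0,"rz":0},{"tx":0.009,"ty":0,"tz":-0.0051,"rx":0,"ry":0,"rz":0},{"tx":0.009,"ty":0,"tz":-0.0051,"rx":0,"ry":0,"rz":0},{"tx":0.011,"ty":0,"tz":-0.002,"rx":0,"ry":0,"rz":0},{"tx":0.011,"ty":0,"tz":-0.002,"rx":0,"ry":0,"rz":0},{"tx":0.011,"ty":0,"tz":-0.002,"rx":0,"ry":0,"rz":0},{"tx":0.011,"ty":0,"tz":-0.002,"rx":0,"ry":0,"rz":0},{"tx":0.011,"ty":0,"tz":0.001,"rx":0,"ry":0,"rz":0},{"tx":0.011,"ty":0,"tz":0.001,"rx":0,"ry":0,"rz":0},{"tx":0.011,"ty":0,"tz":0.001,"rx":0,"ry":0,"rz":0},{"tx":0.011,"ty":0,"tz":0.001,"rx":0,"ry":0,"rz":0},{"tx":0.01,"ty":0,"tz":0.003,"rx":0,"ry":0,"rz":0},{"tx":0.01,"ty":0,"tz":0.003,"rx":0,"ry":0,"rz":0},{"tx":0,"ty":0,"tz":0,"rx":0,"ry":0,"rz":0}]'
python3 -c "
from h import *
s=cam('scene');crop(s,'s11',180,100,360,250,4)"
```

```text
time_s: 16.2
tool_pos: [0.5316, 0.1193, 0.1774]
tool_rot: [-179.9, -0.0, 80.6]
force: [0.2, 0.8, -1.0]
grip_width: 0.0214
```

View pics/s11.png

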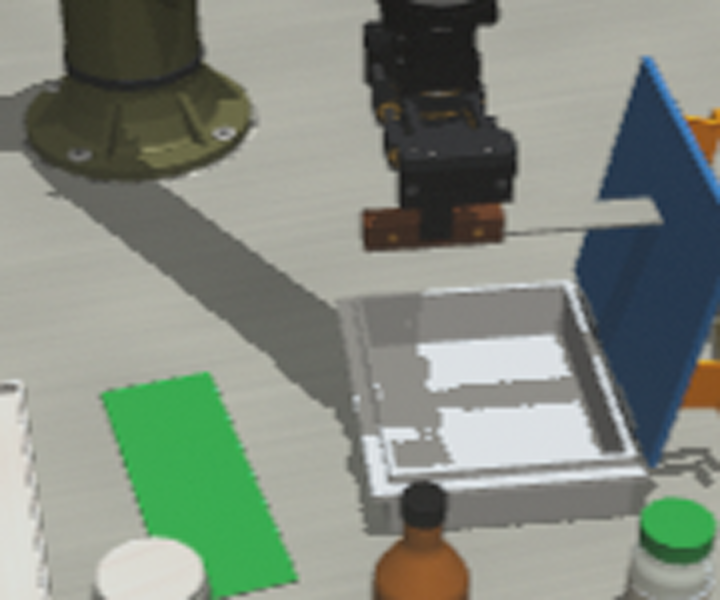

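The lid stands at about 1.7 rad and the box interior is clear. Now the knife goes back to the mat.

```bash
python3 -m creep '[{"tx":-0.02,"ty":0,"tz":0,"rx":0,"ry":0,"rz":0},{"tx":-0.04,"ty":0,"tz":0,"rx":0,"ry":0,"rz":0},{"tx":-0.05,"ty":0,"tz":0,"rx":0,"ry":0,"rz":0},{"tx":-0.05,"ty":0,"tz":0,"rx":0,"ry":0,"rz":0},{"tx":-0.05,"ty":0,"tz":0,"rx":0,"ry":0,"rz":0},{"tx":-0.03,"ty":0,"tz":0,"rx":0,"ry":0,"rz":0},{"tx":0,"ty":0,"tz":0,"rx":0,"ry":0,"rz":9.97},{"tx":0,"ty":0,"tz":0,"rx":0,"ry":0,"rz":9.97},{"tx":0,"ty":0,"tz":0,"rx":0,"ry":0,"rz":9.97},{"tx":0,"ty":0,"tz":0.02,"rx":0,"ry":0,"rz":9.97},{"tx":0,"ty":0,"tz":0.03,"rx":0,"ry":0,"rz":9.97},{"tx":0,"ty":0,"tz":0.03,"rx":0,"ry":0,"rz":9.97},{"tx":0,"ty":0,"tz":0.03,"rx":0,"ry":0,"rz":9.97},{"tx":0,"ty":0,"tz":0,"rx":0,"ry":0,"rz":0},{"tx":0,"ty":0,"tz":0,"rx":0,"ry":0,"rz":0}]'
python3 -c "
from h import *
plan((.4977,-.073,.0102),10.8)
w=cam('wrist');cv2.imwrite('pics/w12.png',w['pixels'][:,:,::-1])"
```

```text
time_s: 18.12
tool_pos: [0.4929, -0.119, 0.0689]
tool_rot: [180.0, -0.1, 10.8]
force: [0.8, 0.1, -1.4]
grip_width: 0.021
t 18.12 at [ 0.4929 -0.119   0.0689] rot [ 1.80e+02 -1.00e-01  1.08e+01] | rz 0.0 tx 0.0133 ty -0.0443 tz 0.0587 len 0.075
```

View pics/w12.png

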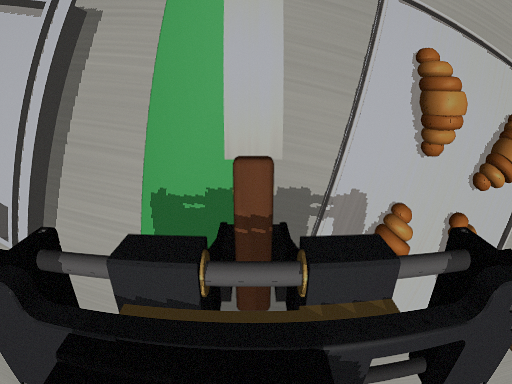

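```bash
python3 -m creep '[{"tx":0.0133,"ty":-0.022,"tz":0,"rx":0,"ry":0,"rz":0},{"tx":0,"ty":-0.0223,"tz":0.01,"rx":0,"ry":0,"rz":0},{"tx":0,"ty":0,"tz":0.02,"rx":0,"ry":0,"rz":0},{"tx":0,"ty":0,"tz":0.015,"rx":0,"ry":0,"rz":0},{"tx":0,"ty":0,"tz":0.009,"rx":0,"ry":0,"rz":0},{"tx":0,"ty":0,"tz":0.004,"rx":0,"ry":0,"rz":0},{"tx":0,"ty":0,"tz":0,"rx":0,"ry":0,"rz":0},{"tx":0,"ty":0,"tz":0,"rx":0,"ry":0,"rz":0}]'
```

```text
time_s: 19.18
tool_pos: [0.4975, -0.073, 0.0103]
tool_rot: [180.0, -0.0, 10.7]
force: [-0.5, -0.5, -2.0]
grip_width: 0.0213
```

Release, then rise and head over the tray. In the same step I'll re-measure the croissants.

```bash
python3 -m creep '[{"tx":0,"ty":0,"tz":0,"rx":0,"ry":0,"rz":0},{"tx":0,"ty":0,"tz":0,"rx":0,"ry":0,"rz":0},{"tx":0,"ty":0,"tz":0,"rx":0,"ry":0,"rz":0},{"tx":0,"ty":0,"tz":0,"rx":0,"ry":0,"rz":0},{"tx":0,"ty":0,"tz":-0.03,"rx":0,"ry":0,"rz":0},{"tx":0,"ty":0,"tz":-0.05,"rx":0,"ry":0,"rz":0},{"tx":0,"ty":0,"tz":-0.05,"rx":0,"ry":0,"rz":0},{"tx":0,"ty":0,"tz":-0.03,"rx":0,"ry":0,"rz":0},{"tx":0,"ty":0,"tz":0,"rx":0,"ry":0,"rz":0}]' 0.087 60
cat > cr.py <<'E'
from h import *
def crois(c):
    H=hsv(c);h,sa,v=[H[...,i] for i in range(3)]
    U,V=np.meshgrid(np.arange(512),np.arange(384))
    m=(h>4)&(h<18)&(sa>120)&(U>325)&(U<418)&(V>150)&(V<268)
    for k in blobs(m,60):
        M=cv2.moments(k);u,w=M['m10']/M['m00'],M['m01']/M['m00']
        mu=np.array([[M['mu20'],M['mu11']],[M['mu11'],M['mu02']]]);e,vv=np.linalg.eigh(mu);d=vv[:,1]
        P=onz(c,u,w,.024);Q=onz(c,u+d[0]*5,w+d[1]*5,.024)-P
        r=cv2.minAreaRect(k);C=onz(c,*r[0],.024)
        yaw=np.degrees(np.arctan2(Q[1],Q[0]));yaw=(yaw+90)%180-90
        print("cen",P[:2].round(4),"rectcen",C[:2].round(4),"yaw %.1f"%yaw,"area",cv2.contourArea(k),"px",round(u),round(w),"size",np.round(r[1],1))
crois(cam("top"))
E
python3 cr.py
python3 -c "
from h import *
w=cam('wrist');cv2.imwrite('pics/w13.png',w['pixels'][:,:,::-1])
t=cam('top');crop(t,'t13',160,140,424,280,3)"
```

```text
time_s: 20.3
tool_pos: [0.4989, -0.0731, 0.1725]
tool_rot: [179.8, -0.3, 10.7]
force: [0.5, 0.2, -1.0]
grip_width: 0.0866
cen [ 0.4756 -0.3371] rectcen [ 0.4773 -0.3393] yaw 20.3 area 259.0 px 386 233 size [30.2 13.1]
cen [ 0.5874 -0.3542] rectcen [ 0.5852 -0.3563] yaw -25.4 area 256.0 px 391 194 size [13. 30.]
cen [ 0.609  -0.2532] rectcen [ 0.6103 -0.2553] yaw 17.4 area 249.0 px 355 187 size [30.2 13. ]
cen [ 0.4821 -0.2464] rectcen [ 0.4773 -0.248 ] yaw -3.6 area 122.5 px 354 231 size [24.  8.]
```

View pics/w13.png

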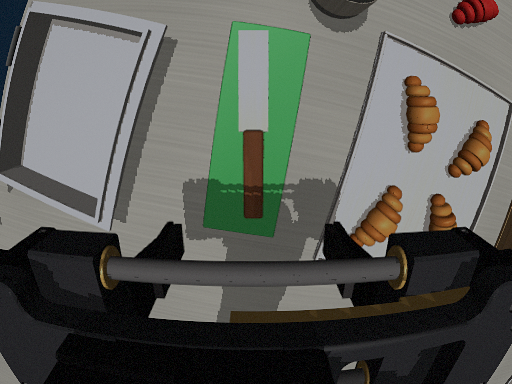

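View pics/t13.png

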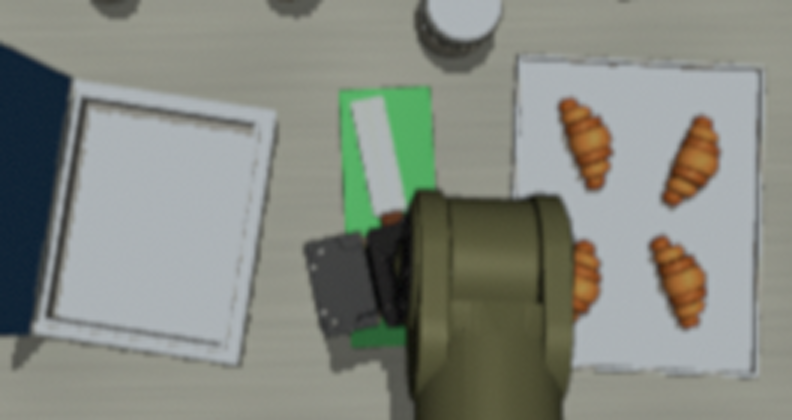

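The knife lies on the mat and all four croissants are where they were. To give the gripper room, I'll first push the lid a little further back with closed fingertips near its edge.

```bash
python3 -c "
from h import *
plan(box(0,.07,.238),10.7)
plan(box(0,.165,.205),10.7,(box(0,.07,.238),10.7))
plan((.609,-.2535,.10),17.4,(box(0,.165,.205),10.7))
print(env.get_obs()['qpos'].round(1))"
```

```text
t 20.45 at [ 0.4962 -0.0728  0.1686] rot [-1.80e+02  1.00e-01  1.07e+01] | rz -0.0 tx 0.1114 ty -0.2891 tz -0.0694 len 0.318
t 20.45 at [0.552 0.232 0.238] rot [-1.80e+02  1.00e-01  1.07e+01] | rz -0.0 tx 0.0331 ty -0.0890 tz 0.0330 len 0.101
t 20.45 at [0.568  0.3256 0.205 ] rot [-1.80e+02  1.00e-01  1.07e+01] | rz -6.7 tx -0.1341 ty 0.5649 tz 0.1050 len 0.590
[ 41.9   4.1 -37.8 106.2   2.7  70.7 -76. ]
```

```bash
python3 -m creep '[{"tx":0.01,"ty":-0.02,"tz":-0.0094,"rx":0,"ry":0,"rz":0},{"tx":0.015,"ty":-0.04,"tz":-0.02,"rx":0,"ry":0,"rz":0},{"tx":0.015,"ty":-0.04,"tz":-0.02,"rx":0,"ry":0,"rz":0},{"tx":0.015,"ty":-0.04,"tz":-0.02,"rx":0,"ry":0,"rz":0},{"tx":0.015,"ty":-0.04,"tz":0,"rx":0,"ry":0,"rz":0},{"tx":0.015,"ty":-0.04,"tz":0,"rx":0,"ry":0,"rz":0},{"tx":0.0134,"ty":-0.035,"tz":0,"rx":0,"ry":0,"rz":0},{"tx":0.013,"ty":-0.0341,"tz":0,"rx":0,"ry":0,"rz":0},{"tx":0.0,"ty":0,"tz":0,"rx":0,"ry":0,"rz":0},{"tx":0.003,"ty":-0.009,"tz":0,"rx":0,"ry":0,"rz":0},{"tx":0.0035,"ty":-0.01,"tz":0.003,"rx":0,"ry":0,"rz":0},{"tx":0.0035,"ty":-0.01,"tz":0.004,"rx":0,"ry":0,"rz":0},{"tx":0.004,"ty":-0.01,"tz":0.004,"rx":0,"ry":0,"rz":0},{"tx":0.004,"ty":-0.01,"tz":0.004,"rx":0,"ry":0,"rz":0},{"tx":0.004,"ty":-0.01,"tz":0.004,"rx":0,"ry":0,"rz":0},{"tx":0.004,"ty":-0.01,"tz":0.005,"rx":0,"ry":0,"rz":0},{"tx":0.004,"ty":-0.01,"tz":0.005,"rx":0,"ry":0,"rz":0},{"tx":0.004,"ty":-0.01,"tz":0.004,"rx":0,"ry":0,"rz":0},{"tx":0,"ty":0,"tz":0,"rx":0,"ry":0,"rz":0}]' 0 30
python3 -c "
from h import *
print(env.get_obs()['qpos'].round(1))
plan(box(0,.165,.205),10.7)
s=cam('scene');crop(s,'s14',180,60,380,250,4)"
```

```text
time_s: 22.82
tool_pos: [0.5695, 0.3269, 0.2056]
tool_rot: [-180.0, 0.1, 10.8]
force: [-0.2, 0.4, -0.5]
grip_width: 0.0003
[   3.4   26.7  -48.9   81.5   20.    80.8 -124.9]
t 22.82 at [0.5695 0.3269 0.2056] rot [-1.80e+02  1.00e-01  1.08e+01] | rz 0.1 tx -0.0017 ty 0.0010 tz 0.0006 len 0.002
```

View pics/s14.png

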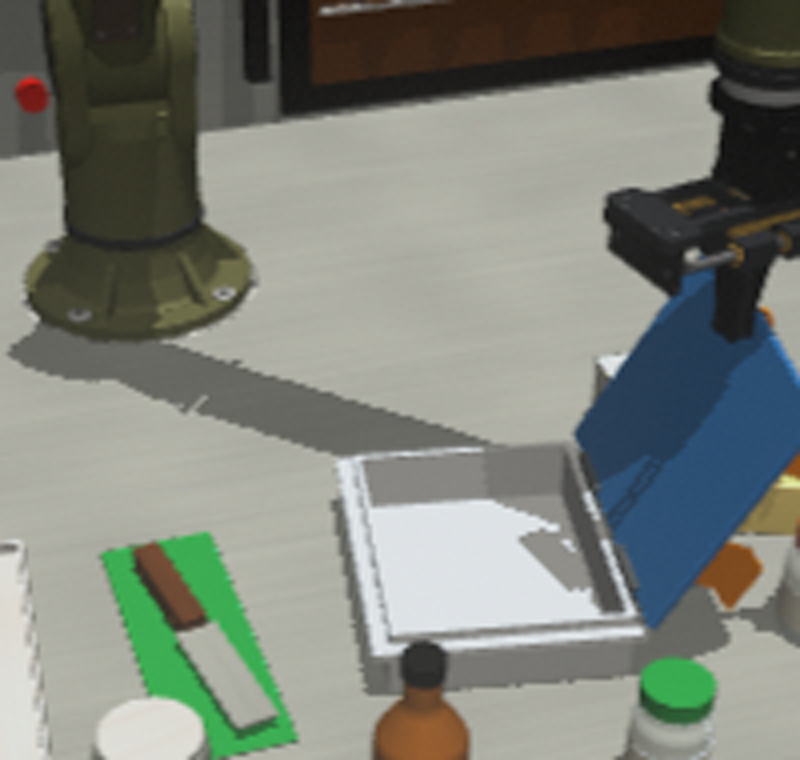

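Lid at about 2.05 rad. Now the croissants, starting with the one at (0.609, -0.254).

```bash
python3 -c "
from h import *
plan((.609,-.2535,.09),17.4)"
```

```text
t 22.88 at [0.5698 0.3262 0.2059] rot [-180.     0.    10.7] | rz -6.7 tx -0.1359 ty 0.5649 tz 0.1159 len 0.592
```

```bash
python3 -m creep '[{"tx":0,"ty":0.0,"tz":0,"rx":0,"ry":0,"rz":-6.7},{"tx":-0.005,"ty":0.025,"tz":0,"rx":0,"ry":0,"rz":0},{"tx":-0.012,"ty":0.05,"tz":0,"rx":0,"ry":0,"rz":0},{"tx":-0.012,"ty":0.05,"tz":0,"rx":0,"ry":0,"rz":0},{"tx":-0.012,"ty":0.05,"tz":0,"rx":0,"ry":0,"rz":0},{"tx":-0.012,"ty":0.05,"tz":0,"rx":0,"ry":0,"rz":0},{"tx":-0.012,"ty":0.05,"tz":0,"rx":0,"ry":0,"rz":0},{"tx":-0.012,"ty":0.05,"tz":0,"rx":0,"ry":0,"rz":0},{"tx":-0.012,"ty":0.05,"tz":0,"rx":0,"ry":0,"rz":0},{"tx":-0.012,"ty":0.05,"tz":0,"rx":0,"ry":0,"rz":0},{"tx":-0.012,"ty":0.05,"tz":0.02,"rx":0,"ry":0,"rz":0},{"tx":-0.012,"ty":0.05,"tz":0.04,"rx":0,"ry":0,"rz":0},{"tx":-0.0109,"ty":0.0399,"tz":0.04,"rx":0,"ry":0,"rz":0},{"tx":0,"ty":0,"tz":0.0159,"rx":0,"ry":0,"rz":0},{"tx":0,"ty":0,"tz":0,"rx":0,"ry":0,"rz":0},{"tx":0,"ty":0,"tz":0,"rx":0,"ry":0,"rz":0}]' 0.07 30
python3 -c "
from h import *
plan((.609,-.2535,.011),17.4)
w=cam('wrist');cv2.imwrite('pics/w15.png',w['pixels'][:,:,::-1])"; python3 cr.py
```

```text
time_s: 24.88
tool_pos: [0.6101, -0.2502, 0.0938]
tool_rot: [179.9, -0.1, 17.5]
force: [0.0, 0.0, 0.9]
grip_width: 0.0699
t 24.88 at [ 0.6101 -0.2502  0.0938] rot [ 1.799e+02 -1.000e-01  1.750e+01] | rz 0.1 tx -0.0020 ty 0.0028 tz 0.0828 len 0.083
cen [ 0.4707 -0.2373] rectcen [ 0.4702 -0.2397] yaw -25.0 area 255.5 px 351 235 size [13.3 30. ]
cen [ 0.4867 -0.3266] rectcen [ 0.4823 -0.3298] yaw 11.3 area 97.0 px 382 229 size [24.5  7.4]
```

View pics/w15.png

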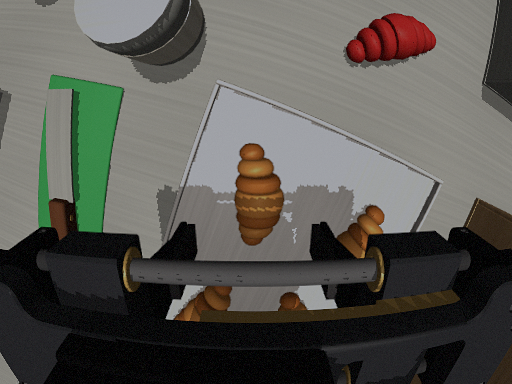

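```bash
python3 -m creep '[{"tx":-0.001,"ty":0.002,"tz":0.03,"rx":0,"ry":0,"rz":0},{"tx":0,"ty":0,"tz":0.03,"rx":0,"ry":0,"rz":0},{"tx":0,"ty":0,"tz":0.02,"rx":0,"ry":0,"rz":0},{"tx":0,"ty":0,"tz":0,"rx":0,"ry":0,"rz":0}]' 0.07 30
python3 -m creep '[{"tx":0,"ty":0,"tz":0,"rx":0,"ry":0,"rz":0},{"tx":0,"ty":0,"tz":0,"rx":0,"ry":0,"rz":0},{"tx":0,"ty":0,"tz":0,"rx":0,"ry":0,"rz":0},{"tx":0,"ty":0,"tz":0,"rx":0,"ry":0,"rz":0},{"tx":0,"ty":0,"tz":0,"rx":0,"ry":0,"rz":0}]' 0.02 30
python3 -c "
from h import *
plan(box(-.05,.034,.025),80.3)"
```

```text
time_s: 25.48
tool_pos: [0.6076, -0.2535, 0.011]
tool_rot: [-179.9, 0.1, 17.4]
force: [-0.1, 0.4, -0.3]
grip_width: 0.07
time_s: 26.1
tool_pos: [0.6087, -0.2546, 0.0126]
tool_rot: [179.9, -0.0, 17.3]
force: [0.3, -0.1, 1.9]
grip_width: 0.0401
t 26.1 at [ 0.6087 -0.2546  0.0126] rot [179.9  -0.   17.3] | rz -63.0 tx 0.4341 ty -0.1878 tz -0.0124 len 0.473
```

```bash
python3 -m creep '[{"tx":0,"ty":0,"tz":-0.03,"rx":0,"ry":0,"rz":0},{"tx":0,"ty":0,"tz":-0.05,"rx":0,"ry":0,"rz":0},{"tx":0,"ty":0,"tz":-0.05,"rx":0,"ry":0,"rz":-10.5},{"tx":0,"ty":0,"tz":0,"rx":0,"ry":0,"rz":-10.5},{"tx":0,"ty":0,"tz":0,"rx":0,"ry":0,"rz":-10.5},{"tx":0,"ty":0,"tz":0,"rx":0,"ry":0,"rz":-10.5},{"tx":0,"ty":0,"tz":0,"rx":0,"ry":0,"rz":-10.5},{"tx":0,"ty":0,"tz":0,"rx":0,"ry":0,"rz":-10.5},{"tx":0,"ty":0,"tz":0,"rx":0,"ry":0,"rz":0}]'
python3 -c "
from h import *
plan(box(.05,.034,.017),80.3);print(env.get_obs()['qpos'].round(1))"
```

```text
time_s: 27.22
tool_pos: [0.608, -0.2541, 0.1414]
tool_rot: [-180.0, -0.0, 80.2]
force: [0.5, 0.0, -1.2]
grip_width: 0.0398
t 27.23 at [ 0.608  -0.2541  0.1414] rot [-180.    -0.    80.2] | rz -0.1 tx 0.4337 ty -0.0871 tz 0.1244 len 0.460
[ 57.4  30.6 -51.   85.7  24.   75.3  -5.6]
```

```bash
python3 -m creep '[{"tx":0.03,"ty":-0.007,"tz":0,"rx":0,"ry":0,"rz":0},{"tx":0.05,"ty":-0.01,"tz":0,"rx":0,"ry":0,"rz":0},{"tx":0.05,"ty":-0.01,"tz":0,"rx":0,"ry":0,"rz":0},{"tx":0.05,"ty":-0.01,"tz":0,"rx":0,"ry":0,"rz":0},{"tx":0.05,"ty":-0.01,"tz":0,"rx":0,"ry":0,"rz":0},{"tx":0.05,"ty":-0.01,"tz":0,"rx":0,"ry":0,"rz":0},{"tx":0.05,"ty":-0.01,"tz":0,"rx":0,"ry":0,"rz":0},{"tx":0.05,"ty":-0.01,"tz":0,"rx":0,"ry":0,"rz":0},{"tx":0.03,"ty":-0.01,"tz":0,"rx":0,"ry":0,"rz":0},{"tx":0.0237,"ty":0,"tz":0,"rx":0,"ry":0,"rz":0},{"tx":0,"ty":0,"tz":0,"rx":0,"ry":0,"rz":0},{"tx":0,"ty":0,"tz":0.03,"rx":0,"ry":0,"rz":0},{"tx":0,"ty":0,"tz":0.03,"rx":0,"ry":0,"rz":0},{"tx":0,"ty":0,"tz":0,"rx":0,"ry":0,"rz":0}]'
python3 -c "
from h import *
plan(box(.05,.034,.017),80.3);print(env.get_obs()['qpos'].round(1))
s=cam('scene');crop(s,'s16',200,120,340,250,5)"
```

```text
time_s: 28.98
tool_pos: [0.5938, 0.1851, 0.0795]
tool_rot: [-179.7, 0.2, 80.2]
force: [0.2, 0.4, -0.6]
grip_width: 0.0398
t 28.98 at [0.5938 0.1851 0.0795] rot [-179.7    0.2   80.2] | rz -0.1 tx 0.0032 ty 0.0009 tz 0.0625 len 0.063
[ 21.9  31.3 -54.6  94.5  27.1  68.7 -48.8]
```

View pics/s16.png

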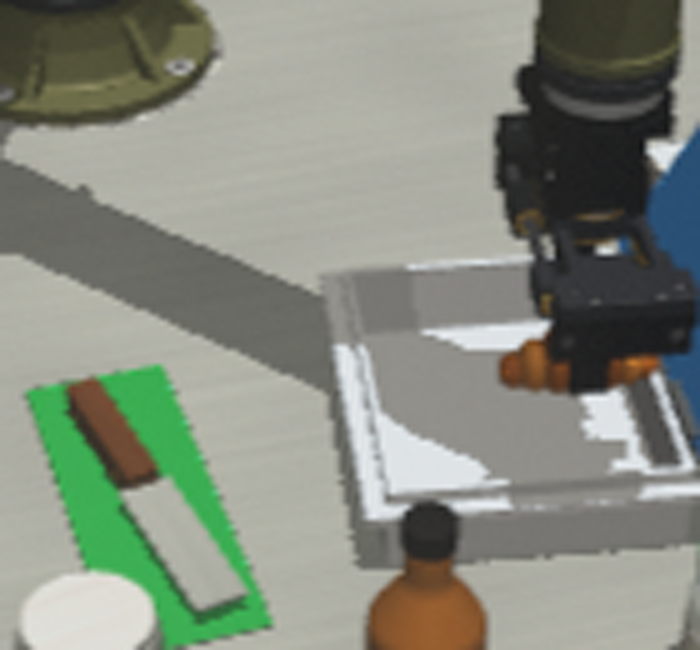

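```bash
python3 -m creep '[{"tx":0,"ty":0,"tz":0.02,"rx":0,"ry":0,"rz":0},{"tx":0,"ty":0,"tz":0.02,"rx":0,"ry":0,"rz":0},{"tx":0,"ty":0,"tz":0.012,"rx":0,"ry":0,"rz":0},{"tx":0,"ty":0,"tz":0.008,"rx":0,"ry":0,"rz":0},{"tx":0,"ty":0,"tz":0,"rx":0,"ry":0,"rz":0},{"tx":0,"ty":0,"tz":0,"rx":0,"ry":0,"rz":0}]'
```

```text
time_s: 29.78
tool_pos: [0.5956, 0.1882, 0.0224]
tool_rot: [180.0, -0.0, 80.4]
force: [0.8, 0.8, -1.2]
grip_width: 0.0398
```

```bash
python3 -m creep '[{"tx":0,"ty":0,"tz":0.004,"rx":0,"ry":0,"rz":0},{"tx":0,"ty":0,"tz":0.001,"rx":0,"ry":0,"rz":0},{"tx":0,"ty":0,"tz":0,"rx":0,"ry":0,"rz":0}]'
python3 -m creep '[{"tx":0,"ty":0,"tz":0,"rx":0,"ry":0,"rz":0},{"tx":0,"ty":0,"tz":0,"rx":0,"ry":0,"rz":0},{"tx":0,"ty":0,"tz":0,"rx":0,"ry":0,"rz":0},{"tx":0,"ty":0,"tz":-0.03,"rx":0,"ry":0,"rz":0},{"tx":0,"ty":0,"tz":-0.05,"rx":0,"ry":0,"rz":0},{"tx":0,"ty":0,"tz":-0.05,"rx":0,"ry":0,"rz":0},{"tx":0,"ty":0,"tz":0,"rx":0,"ry":0,"rz":0}]' 0.07 30
python3 -c "
from h import *
plan((.4755,-.338,.09),20.3)
w=cam('wrist');cv2.imwrite('pics/w17.png',w['pixels'][:,:,::-1])"; python3 cr.py
```

```text
time_s: 30.15
tool_pos: [0.5952, 0.1879, 0.0169]
tool_rot: [180.0, 0.0, 80.3]
force: [-0.1, -0.1, -1.2]
grip_width: 0.0399
time_s: 31.02
tool_pos: [0.5977, 0.1897, 0.1517]
tool_rot: [179.6, -0.2, 80.4]
force: [0.2, -0.6, -1.0]
grip_width: 0.07
t 31.02 at [0.5977 0.1897 0.1517] rot [179.6  -0.2  80.4] | rz 60.1 tx -0.2977 ty 0.4525 tz 0.0617 len 0.545
cen [ 0.4757 -0.3371] rectcen [ 0.4773 -0.3393] yaw 20.1 area 258.0 px 386 233 size [30.2 13.1]
cen [ 0.5875 -0.3542] rectcen [ 0.5852 -0.3563] yaw -25.5 area 256.0 px 391 194 size [13. 30.]
cen [ 0.471  -0.2372] rectcen [ 0.4696 -0.2388] yaw -24.8 area 252.5 px 351 235 size [12.9 29.9]
```

View pics/w17.png

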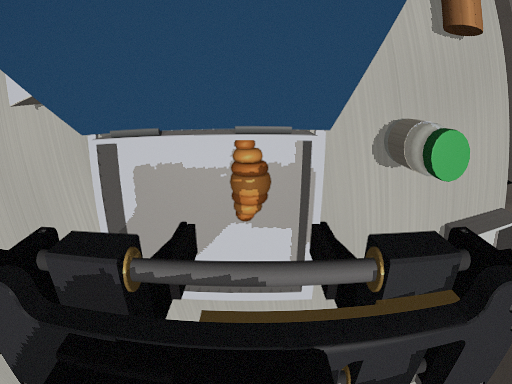

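First croissant is in. Next is the one at (0.476, -0.338).

```bash
python3 -m creep '[{"tx":0,"ty":0,"tz":0,"rx":0,"ry":0,"rz":10.1},{"tx":0,"ty":0,"tz":0,"rx":0,"ry":0,"rz":10},{"tx":0,"ty":0,"tz":0,"rx":0,"ry":0,"rz":10},{"tx":0,"ty":0,"tz":0,"rx":0,"ry":0,"rz":10},{"tx":0,"ty":0,"tz":0,"rx":0,"ry":0,"rz":10},{"tx":0,"ty":0,"tz":0,"rx":0,"ry":0,"rz":10},{"tx":-0.018,"ty":0.027,"tz":0,"rx":0,"ry":0,"rz":0},{"tx":-0.03,"ty":0.046,"tz":0,"rx":0,"ry":0,"rz":0},{"tx":-0.03,"ty":0.046,"tz":0,"rx":0,"ry":0,"rz":0},{"tx":-0.03,"ty":0.046,"tz":0,"rx":0,"ry":0,"rz":0},{"tx":-0.03,"ty":0.046,"tz":0,"rx":0,"ry":0,"rz":0},{"tx":-0.03,"ty":0.046,"tz":0,"rx":0,"ry":0,"rz":0},{"tx":-0.03,"ty":0.046,"tz":0,"rx":0,"ry":0,"rz":0},{"tx":-0.03,"ty":0.046,"tz":0,"rx":0,"ry":0,"rz":0},{"tx":-0.03,"ty":0.046,"tz":0.02,"rx":0,"ry":0,"rz":0},{"tx":-0.03,"ty":0.046,"tz":0.03,"rx":0,"ry":0,"rz":0},{"tx":-0.0097,"ty":0.0115,"tz":0.0117,"rx":0,"ry":0,"rz":0},{"tx":0,"ty":0,"tz":0,"rx":0,"ry":0,"rz":0},{"tx":0,"ty":0,"tz":0,"rx":0,"ry":0,"rz":0}]' 0.07 30
python3 -c "
from h import *
plan((.4757,-.338,.011),20.3)
w=cam('wrist');cv2.imwrite('pics/w18.png',w['pixels'][:,:,::-1])"
```

```text
time_s: 33.5
tool_pos: [0.4739, -0.3373, 0.0857]
tool_rot: [-180.0, -0.1, 20.4]
force: [0.7, 0.3, -0.4]
grip_width: 0.0701
t 33.5 at [ 0.4739 -0.3373  0.0857] rot [-1.80e+02 -1.00e-01  2.04e+01] | rz 0.1 tx 0.0014 ty 0.0013 tz 0.0747 len 0.075
```

View pics/w18.png

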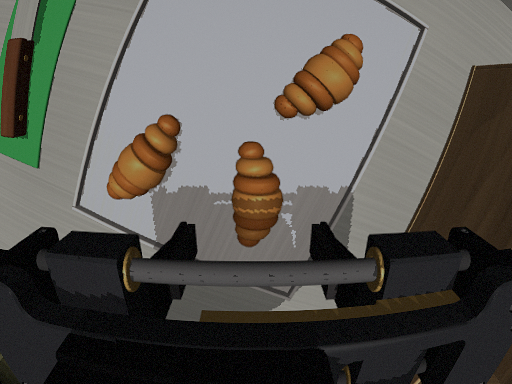

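```bash
python3 -m creep '[{"tx":0.0014,"ty":0.0013,"tz":0.03,"rx":0,"ry":0,"rz":0},{"tx":0,"ty":0,"tz":0.03,"rx":0,"ry":0,"rz":0},{"tx":0,"ty":0,"tz":0.0147,"rx":0,"ry":0,"rz":0},{"tx":0,"ty":0,"tz":0,"rx":0,"ry":0,"rz":0}]' 0.07 30
python3 -m creep '[{"tx":0,"ty":0,"tz":0,"rx":0,"ry":0,"rz":0},{"tx":0,"ty":0,"tz":0,"rx":0,"ry":0,"rz":0},{"tx":0,"ty":0,"tz":0,"rx":0,"ry":0,"rz":0},{"tx":0,"ty":0,"tz":0,"rx":0,"ry":0,"rz":0},{"tx":0,"ty":0,"tz":-0.03,"rx":0,"ry":0,"rz":0},{"tx":0,"ty":0,"tz":-0.05,"rx":0,"ry":0,"rz":0},{"tx":0,"ty":0,"tz":-0.05,"rx":0,"ry":0,"rz":-10},{"tx":0,"ty":0,"tz":0,"rx":0,"ry":0,"rz":-10},{"tx":0,"ty":0,"tz":0,"rx":0,"ry":0,"rz":-10},{"tx":0,"ty":0,"tz":0,"rx":0,"ry":0,"rz":-10},{"tx":0,"ty":0,"tz":0,"rx":0,"ry":0,"rz":-10},{"tx":0,"ty":0,"tz":0,"rx":0,"ry":0,"rz":-10},{"tx":0,"ty":0,"tz":0,"rx":0,"ry":0,"rz":0}]' 0.02 30
python3 -c "
from h import *
plan(box(-.05,.031,.017),80.3);print(env.get_obs()['qpos'].round(1))"
```

```text
time_s: 34.05
tool_pos: [0.4745, -0.3391, 0.0104]
tool_rot: [-179.9, 0.0, 20.3]
force: [0.1, -0.4, 1.1]
grip_width: 0.0701
time_s: 35.67
tool_pos: [0.4741, -0.3402, 0.1404]
tool_rot: [-180.0, -0.0, 80.1]
force: [-0.2, -0.3, -0.8]
grip_width: 0.0398
t 35.67 at [ 0.4741 -0.3402  0.1404] rot [-180.    -0.    80.1] | rz -0.2 tx 0.5382 ty -0.0696 tz 0.1234 len 0.557
[ 67.3  17.4 -40.5  97.2  11.9  69.8  14.2]
```

```bash
python3 -m creep '[{"tx":0.03,"ty":-0.004,"tz":0,"rx":0,"ry":0,"rz":0},{"tx":0.05,"ty":-0.007,"tz":0,"rx":0,"ry":0,"rz":0},{"tx":0.05,"ty":-0.007,"tz":0,"rx":0,"ry":0,"rz":0},{"tx":0.05,"ty":-0.007,"tz":0,"rx":0,"ry":0,"rz":0},{"tx":0.05,"ty":-0.007,"tz":0,"rx":0,"ry":0,"rz":0},{"tx":0.05,"ty":-0.007,"tz":0,"rx":0,"ry":0,"rz":0},{"tx":0.05,"ty":-0.007,"tz":0,"rx":0,"ry":0,"rz":0},{"tx":0.05,"ty":-0.007,"tz":0,"rx":0,"ry":0,"rz":0},{"tx":0.05,"ty":-0.007,"tz":0,"rx":0,"ry":0,"rz":0},{"tx":0.05,"ty":-0.0096,"tz":0,"rx":0,"ry":0,"rz":0},{"tx":0.035,"ty":0,"tz":0,"rx":0,"ry":0,"rz":0},{"tx":0.0232,"ty":0,"tz":0,"rx":0,"ry":0,"rz":0},{"tx":0,"ty":0,"tz":0.02,"rx":0,"ry":0,"rz":0},{"tx":0,"ty":0,"tz":0.03,"rx":0,"ry":0,"rz":0},{"tx":0,"ty":0,"tz":0.02,"rx":0,"ry":0,"rz":0},{"tx":0,"ty":0,"tz":0,"rx":0,"ry":0,"rz":0},{"tx":0,"ty":0,"tz":0,"rx":0,"ry":0,"rz":0}]'
python3 -c "
from h import *
plan(box(-.05,.031,.017),80.3)
w=cam('wrist');cv2.imwrite('pics/w19.png',w['pixels'][:,:,::-1])"
```

```text
time_s: 37.8
tool_pos: [0.4974, 0.2017, 0.0711]
tool_rot: [180.0, -0.0, 80.2]
force: [-0.1, 0.1, -1.7]
grip_width: 0.0401
t 37.8 at [0.4974 0.2017 0.0711] rot [180.   -0.   80.2] | rz -0.1 tx 0.0000 ty -0.0013 tz 0.0541 len 0.054
```

View pics/w19.png

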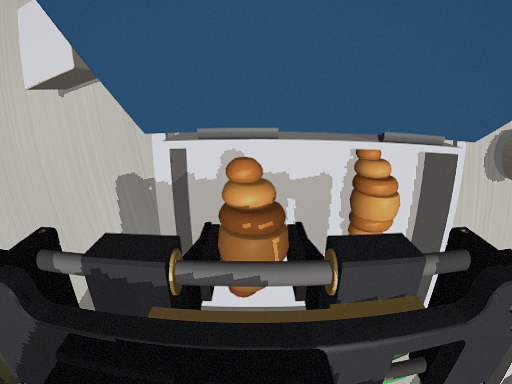

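```bash
python3 -m creep '[{"tx":0,"ty":0,"tz":0.02,"rx":0,"ry":0,"rz":0},{"tx":0,"ty":0,"tz":0.02,"rx":0,"ry":0,"rz":0},{"tx":0,"ty":0,"tz":0.009,"rx":0,"ry":0,"rz":0},{"tx":0,"ty":0,"tz":0.004,"rx":0,"ry":0,"rz":0},{"tx":0,"ty":0,"tz":0.002,"rx":0,"ry":0,"rz":0},{"tx":0,"ty":0,"tz":0,"rx":0,"ry":0,"rz":0}]'
python3 -m creep '[{"tx":0,"ty":0,"tz":0,"rx":0,"ry":0,"rz":0},{"tx":0,"ty":0,"tz":0,"rx":0,"ry":0,"rz":0},{"tx":0,"ty":0,"tz":0,"rx":0,"ry":0,"rz":0},{"tx":0,"ty":0,"tz":-0.03,"rx":0,"ry":0,"rz":0},{"tx":0,"ty":0,"tz":-0.05,"rx":0,"ry":0,"rz":0},{"tx":0,"ty":0,"tz":-0.05,"rx":0,"ry":0,"rz":0},{"tx":0,"ty":0,"tz":0,"rx":0,"ry":0,"rz":0}]' 0.066 30
python3 -c "
from h import *
plan((.471,-.238,.09),-25)
w=cam('wrist');cv2.imwrite('pics/w20.png',w['pixels'][:,:,::-1]);print(env.get_obs()['qpos'].round(1))"; python3 cr.py
```

```text
time_s: 38.6
tool_pos: [0.4971, 0.2021, 0.0158]
tool_rot: [180.0, -0.0, 80.3]
force: [0.0, -0.7, -1.4]
grip_width: 0.04
time_s: 39.48
tool_pos: [0.4994, 0.2033, 0.1496]
tool_rot: [179.6, -0.1, 80.2]
force: [-0.2, 0.2, 0.5]
grip_width: 0.066
t 39.48 at [0.4994 0.2033 0.1496] rot [ 1.796e+02 -1.000e-01  8.020e+01] | rz 105.2 tx 0.1607 ty 0.4120 tz 0.0596 len 0.446
[ 29.2  15.7 -61.5 102.8  14.7  70.  -46.2]
cen [ 0.5873 -0.3541] rectcen [ 0.5852 -0.3563] yaw -25.6 area 257.5 px 391 194 size [13. 30.]
cen [ 0.471  -0.2372] rectcen [ 0.4696 -0.2388] yaw -24.8 area 252.5 px 351 235 size [12.9 29.9]
```

View pics/w20.png

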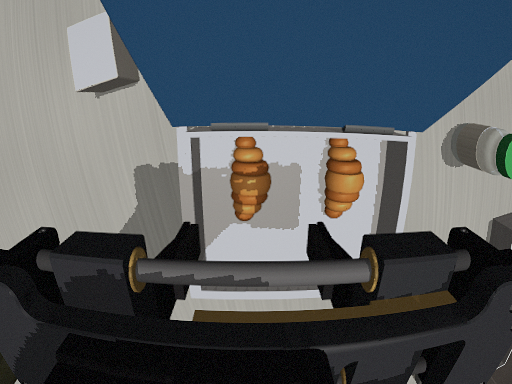

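Two croissants are side by side in the hinge half of the box. Next is the one at (0.471, -0.238), taken with the hand turned to 155° to keep joint 7 inside its range.

```bash
python3 -m creep '[{"tx":0,"ty":0,"tz":0,"rx":0,"ry":0,"rz":-10.7},{"tx":0,"ty":0,"tz":0,"rx":0,"ry":0,"rz":-10.7},{"tx":0,"ty":0,"tz":0,"rx":0,"ry":0,"rz":-10.7},{"tx":0,"ty":0,"tz":0,"rx":0,"ry":0,"rz":-10.7},{"tx":0,"ty":0,"tz":0,"rx":0,"ry":0,"rz":-10.7},{"tx":0,"ty":0,"tz":0,"rx":0,"ry":0,"rz":-10.7},{"tx":0,"ty":0,"tz":0,"rx":0,"ry":0,"rz":-10.7},{"tx":0,"ty":0,"tz":0,"rx":0,"ry":0,"rz":0}]' 0.07 30
python3 -c "
from h import *
plan((.471,-.238,.09),155.1);print(env.get_obs()['qpos'].round(1))"
```

```text
time_s: 40.58
tool_pos: [0.4959, 0.2015, 0.144]
tool_rot: [-179.9, -0.2, 155.1]
force: [0.1, -0.2, -0.3]
grip_width: 0.0701
t 40.58 at [0.4959 0.2015 0.144 ] rot [-179.9   -0.2  155.1] | rz -0.0 tx -0.1625 ty -0.4092 tz 0.0540 len 0.444
[ 38.1  23.2 -75.2 102.8  23.5  72.5  21.7]
```

```bash
python3 -m creep '[{"tx":-0.008,"ty":-0.02,"tz":0,"rx":0,"ry":0,"rz":0},{"tx":-0.017,"ty":-0.043,"tz":0,"rx":0,"ry":0,"rz":0},{"tx":-0.017,"ty":-0.043,"tz":0,"rx":0,"ry":0,"rz":0},{"tx":-0.017,"ty":-0.043,"tz":0,"rx":0,"ry":0,"rz":0},{"tx":-0.017,"ty":-0.043,"tz":0,"rx":0,"ry":0,"rz":0},{"tx":-0.017,"ty":-0.043,"tz":0,"rx":0,"ry":0,"rz":0},{"tx":-0.017,"ty":-0.043,"tz":0,"rx":0,"ry":0,"rz":0},{"tx":-0.017,"ty":-0.043,"tz":0,"rx":0,"ry":0,"rz":0},{"tx":-0.017,"ty":-0.043,"tz":0.02,"rx":0,"ry":0,"rz":0},{"tx":-0.0185,"ty":-0.0452,"tz":0.034,"rx":0,"ry":0,"rz":0},{"tx":0,"ty":0,"tz":0,"rx":0,"ry":0,"rz":0},{"tx":0,"ty":0,"tz":0,"rx":0,"ry":0,"rz":0}]' 0.07 30
python3 -c "
from h import *
plan((.471,-.238,.011),155.1);print(env.get_obs()['qpos'].round(1))
w=cam('wrist');cv2.imwrite('pics/w21.png',w['pixels'][:,:,::-1])"
```

```text
time_s: 42.08
tool_pos: [0.4723, -0.2365, 0.0912]
tool_rot: [179.9, -0.1, 155.1]
force: [0.4, 0.9, 0.5]
grip_width: 0.0701
t 42.08 at [ 0.4723 -0.2365  0.0912] rot [ 1.799e+02 -1.000e-01  1.551e+02] | rz -0.0 tx 0.0006 ty -0.0020 tz 0.0802 len 0.080
[ 80.7  21.5 -66.1 107.2  21.5  65.4  72. ]
```

View pics/w21.png

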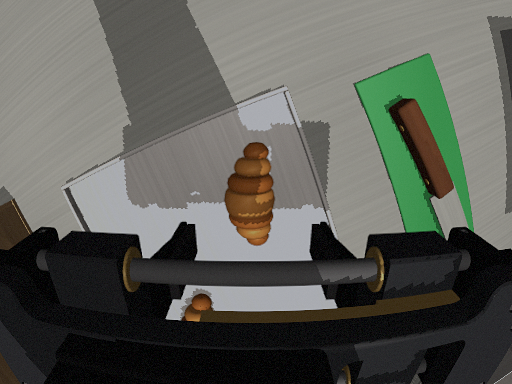

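```bash
python3 -m creep '[{"tx":0,"ty":-0.0015,"tz":0.03,"rx":0,"ry":0,"rz":0},{"tx":0,"ty":0,"tz":0.03,"rx":0,"ry":0,"rz":2},{"tx":0,"ty":0,"tz":0.02,"rx":0,"ry":0,"rz":0},{"tx":0,"ty":0,"tz":0,"rx":0,"ry":0,"rz":0}]' 0.07 30
python3 -m creep '[{"tx":0,"ty":0,"tz":0,"rx":0,"ry":0,"rz":0},{"tx":0,"ty":0,"tz":0,"rx":0,"ry":0,"rz":0},{"tx":0,"ty":0,"tz":0,"rx":0,"ry":0,"rz":0},{"tx":0,"ty":0,"tz":0,"rx":0,"ry":0,"rz":0},{"tx":0,"ty":0,"tz":-0.03,"rx":0,"ry":0,"rz":0},{"tx":0,"ty":0,"tz":-0.05,"rx":0,"ry":0,"rz":-8},{"tx":0,"ty":0,"tz":-0.05,"rx":0,"ry":0,"rz":-9},{"tx":0,"ty":0,"tz":0,"rx":0,"ry":0,"rz":0}]' 0.02 30
python3 -c "
from h import *
plan(box(-.052,-.040,.017),170.3);print(env.get_obs()['qpos'].round(1))"
```

```text
time_s: 42.62
tool_pos: [0.4713, -0.2378, 0.0111]
tool_rot: [180.0, -0.1, 153.3]
force: [-1.8, 0.9, 0.2]
grip_width: 0.07
time_s: 43.62
tool_pos: [0.4743, -0.24, 0.1451]
tool_rot: [-179.8, 0.3, 170.2]
force: [-0.0, -0.0, -1.5]
grip_width: 0.04
t 43.62 at [ 0.4743 -0.24    0.1451] rot [-179.8    0.3  170.2] | rz -0.1 tx 0.0549 ty 0.3683 tz 0.1281 len 0.394
[ 86.4  19.6 -72.5 103.7  20.   70.9  88.5]
```

```bash
python3 -m creep '[{"tx":0.005,"ty":0.025,"tz":0,"rx":0,"ry":0,"rz":0},{"tx":0.006,"ty":0.045,"tz":0,"rx":0,"ry":0,"rz":0},{"tx":0.006,"ty":0.045,"tz":0,"rx":0,"ry":0,"rz":0},{"tx":0.006,"ty":0.045,"tz":0,"rx":0,"ry":0,"rz":0},{"tx":0.006,"ty":0.045,"tz":0,"rx":0,"ry":0,"rz":0},{"tx":0.006,"ty":0.045,"tz":0,"rx":0,"ry":0,"rz":0},{"tx":0,"ty":0,"tz":0,"rx":0,"ry":0,"rz":0}]'
python3 -c "
from h import *
plan(box(-.052,-.040,.017),170.3);print(env.get_obs()['qpos'].round(1))"
```

```text
time_s: 44.5
tool_pos: [0.4781, 0.019, 0.1404]
tool_rot: [180.0, -0.1, 170.6]
force: [0.9, -0.9, 0.5]
grip_width: 0.0405
t 44.5 at [0.4781 0.019  0.1404] rot [ 1.800e+02 -1.000e-01  1.706e+02] | rz 0.3 tx 0.0150 ty 0.1125 tz 0.1234 len 0.168
[ 67.5   8.8 -76.5 110.3   9.1  68.   68.4]
```

```bash
python3 -m creep '[{"tx":0.005,"ty":0.035,"tz":0,"rx":0,"ry":0,"rz":0.3},{"tx":0.005,"ty":0.04,"tz":0,"rx":0,"ry":0,"rz":0},{"tx":0.005,"ty":0.0375,"tz":0,"rx":0,"ry":0,"rz":0},{"tx":0,"ty":0,"tz":0.02,"rx":0,"ry":0,"rz":0},{"tx":0,"ty":0,"tz":0.03,"rx":0,"ry":0,"rz":0},{"tx":0,"ty":0,"tz":0.01,"rx":0,"ry":0,"rz":0},{"tx":0,"ty":0,"tz":0,"rx":0,"ry":0,"rz":0},{"tx":0,"ty":0,"tz":0,"rx":0,"ry":0,"rz":0}]'
python3 -c "
from h import *
plan(box(-.052,-.040,.017),170.3);print(env.get_obs()['qpos'].round(1))
w=cam('wrist');cv2.imwrite('pics/w22.png',w['pixels'][:,:,::-1])"
```

```text
time_s: 45.5
tool_pos: [0.4854, 0.1265, 0.0822]
tool_rot: [180.0, 0.1, 169.8]
force: [0.2, 0.3, -0.3]
grip_width: 0.0399
t 45.5 at [0.4854 0.1265 0.0822] rot [1.800e+02 1.000e-01 1.698e+02] | rz -0.5 tx 0.0041 ty 0.0052 tz 0.0652 len 0.066
[ 44.5  19.3 -70.1 111.2  20.3  63.4  46. ]
```

View pics/w22.png

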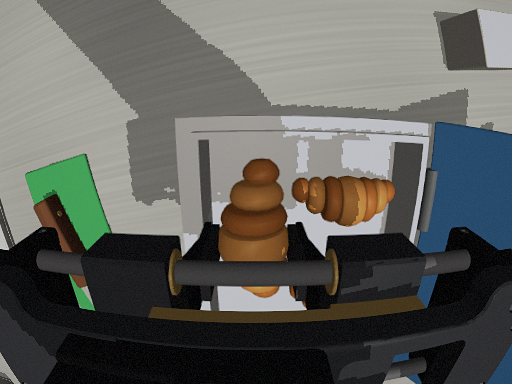

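The neighbouring croissant's end sits where the right finger would come down. So I'll release with the fingertips just above that end (z of about 0.036) and a narrow opening: a drop of about 2 cm into the slot.

```bash
python3 -m creep '[{"tx":0.004,"ty":0.0012,"tz":0.015,"rx":0,"ry":0,"rz":-0.5},{"tx":0,"ty":0,"tz":0.015,"rx":0,"ry":0,"rz":0},{"tx":0,"ty":0,"tz":0.012,"rx":0,"ry":0,"rz":0},{"tx":0,"ty":0,"tz":0,"rx":0,"ry":0,"rz":0},{"tx":0,"ty":0,"tz":0,"rx":0,"ry":0,"rz":0}]'
python3 -c "
from h import *
plan(box(-.052,-.044,.036),170.3)"
```

```text
time_s: 46.18
tool_pos: [0.4813, 0.1288, 0.0397]
tool_rot: [180.0, 0.0, 170.4]
force: [0.3, -0.5, -0.2]
grip_width: 0.0403
t 46.17 at [0.4813 0.1288 0.0397] rot [180.    0.  170.4] | rz 0.1 tx -0.0003 ty -0.0004 tz 0.0037 len 0.004
```

```bash
python3 -m creep '[{"tx":0,"ty":0,"tz":0.003,"rx":0,"ry":0,"rz":0},{"tx":0,"ty":0,"tz":0,"rx":0,"ry":0,"rz":0}]'
python3 -m creep '[{"tx":0,"ty":0,"tz":0,"rx":0,"ry":0,"rz":0},{"tx":0,"ty":0,"tz":0,"rx":0,"ry":0,"rz":0},{"tx":0,"ty":0,"tz":0,"rx":0,"ry":0,"rz":0},{"tx":0,"ty":0,"tz":-0.03,"rx":0,"ry":0,"rz":0},{"tx":0,"ty":0,"tz":-0.05,"rx":0,"ry":0,"rz":0},{"tx":0,"ty":0,"tz":-0.04,"rx":0,"ry":0,"rz":0},{"tx":0,"ty":0,"tz":0,"rx":0,"ry":0,"rz":0}]' 0.052 30
python3 -c "
from h import *
plan((.5865,-.355,.09),154.4)
w=cam('wrist');cv2.imwrite('pics/w23.png',w['pixels'][:,:,::-1]);print(env.get_obs()['qpos'].round(1))"; python3 cr.py
```

```text
time_s: 46.42
tool_pos: [0.4812, 0.1284, 0.0366]
tool_rot: [-180.0, 0.0, 170.3]
force: [0.3, -0.3, -0.7]
grip_width: 0.0397
time_s: 47.3
tool_pos: [0.4833, 0.1291, 0.1594]
tool_rot: [180.0, 0.3, 170.3]
force: [0.1, -0.3, 0.3]
grip_width: 0.052
t 47.3 at [0.4833 0.1291 0.1594] rot [180.    0.3 170.3] | rz 15.9 tx -0.3022 ty -0.3920 tz 0.0694 len 0.500
[ 51.5  12.  -75.3 106.8  12.4  70.4  52.6]
cen [ 0.5874 -0.3542] rectcen [ 0.5852 -0.3563] yaw -25.4 area 256.0 px 391 194 size [13. 30.]
```

View pics/w23.png

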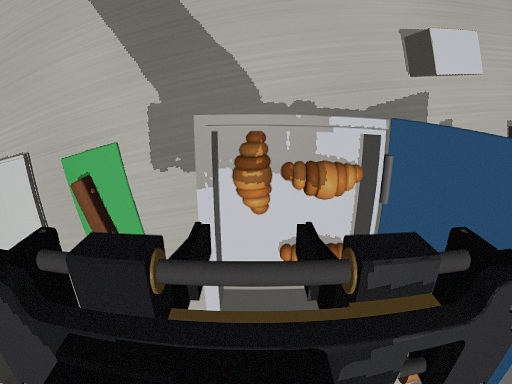

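The third croissant landed flat at the front left. Now the last one.

```bash
python3 -m creep '[{"tx":0,"ty":0,"tz":0,"rx":0,"ry":0,"rz":7.9},{"tx":0,"ty":0,"tz":0,"rx":0,"ry":0,"rz":7.9},{"tx":-0.016,"ty":-0.02,"tz":0,"rx":0,"ry":0,"rz":0},{"tx":-0.03,"ty":-0.039,"tz":0,"rx":0,"ry":0,"rz":0},{"tx":-0.03,"ty":-0.039,"tz":0,"rx":0,"ry":0,"rz":0},{"tx":-0.03,"ty":-0.039,"tz":0,"rx":0,"ry":0,"rz":0},{"tx":-0.03,"ty":-0.039,"tz":0,"rx":0,"ry":0,"rz":0},{"tx":-0.03,"ty":-0.039,"tz":0,"rx":0,"ry":0,"rz":0},{"tx":-0.03,"ty":-0.039,"tz":0,"rx":0,"ry":0,"rz":0},{"tx":-0.03,"ty":-0.039,"tz":0,"rx":0,"ry":0,"rz":0},{"tx":-0.03,"ty":-0.039,"tz":0.02,"rx":0,"ry":0,"rz":0},{"tx":-0.03,"ty":-0.039,"tz":0.03,"rx":0,"ry":0,"rz":0},{"tx":-0.0162,"ty":-0.021,"tz":0.0194,"rx":0,"ry":0,"rz":0},{"tx":0,"ty":0,"tz":0,"rx":0,"ry":0,"rz":0},{"tx":0,"ty":0,"tz":0,"rx":0,"ry":0,"rz":0}]' 0.07 30
python3 -c "
from h import *
plan((.5868,-.355,.011),154.4);print(env.get_obs()['qpos'].round(1))
w=cam('wrist');cv2.imwrite('pics/w24.png',w['pixels'][:,:,::-1])"
```

```text
time_s: 49.28
tool_pos: [0.5858, -0.3529, 0.0866]
tool_rot: [179.9, -0.1, 154.7]
force: [1.4, 1.1, 0.2]
grip_width: 0.0699
t 49.27 at [ 0.5858 -0.3529  0.0866] rot [ 1.799e+02 -1.000e-01  1.547e+02] | rz 0.3 tx -0.0018 ty -0.0015 tz 0.0756 len 0.076
[ 64.8  37.3 -51.8  84.8  29.8  72.6  74.3]
```

View pics/w24.png

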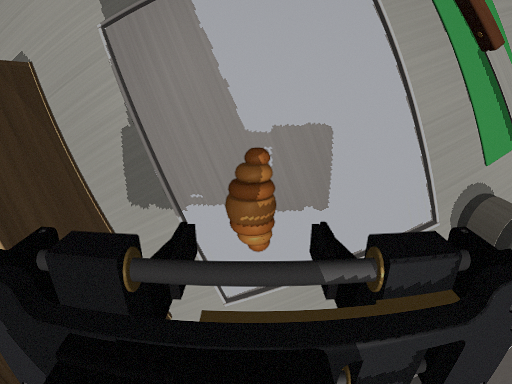

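```bash
python3 -m creep '[{"tx":-0.0018,"ty":-0.0015,"tz":0.03,"rx":0,"ry":0,"rz":1.5},{"tx":0,"ty":0,"tz":0.03,"rx":0,"ry":0,"rz":0},{"tx":0,"ty":0,"tz":0.0155,"rx":0,"ry":0,"rz":0},{"tx":0,"ty":0,"tz":0,"rx":0,"ry":0,"rz":0}]' 0.07 30
python3 -m creep '[{"tx":0,"ty":0,"tz":0,"rx":0,"ry":0,"rz":0},{"tx":0,"ty":0,"tz":0,"rx":0,"ry":0,"rz":0},{"tx":0,"ty":0,"tz":0,"rx":0,"ry":0,"rz":0},{"tx":0,"ty":0,"tz":0,"rx":0,"ry":0,"rz":0},{"tx":0,"ty":0,"tz":-0.03,"rx":0,"ry":0,"rz":0},{"tx":0,"ty":0,"tz":-0.05,"rx":0,"ry":0,"rz":-8},{"tx":0,"ty":0,"tz":-0.05,"rx":0,"ry":0,"rz":-9},{"tx":0,"ty":0,"tz":0,"rx":0,"ry":0,"rz":0}]' 0.02 30
python3 -c "
from h import *
plan(box(.053,-.044,.036),170.3);print(env.get_obs()['qpos'].round(1))"
```

```text
time_s: 49.82
tool_pos: [0.5864, -0.3563, 0.0115]
tool_rot: [180.0, -0.1, 153.1]
force: [0.3, 0.1, -0.3]
grip_width: 0.0702
time_s: 50.82
tool_pos: [0.5894, -0.358, 0.1468]
tool_rot: [-179.9, 0.4, 170.1]
force: [0.0, -0.2, -1.3]
grip_width: 0.04
t 50.83 at [ 0.5894 -0.358   0.1468] rot [-179.9    0.4  170.1] | rz -0.2 tx 0.0832 ty 0.4613 tz 0.1108 len 0.482
[ 66.9  36.1 -56.4  80.8  30.1  78.4  90.1]
```

```bash
python3 -m creep '[{"tx":0.006,"ty":0.03,"tz":0,"rx":0,"ry":0,"rz":0},{"tx":0.009,"ty":0.05,"tz":0,"rx":0,"ry":0,"rz":0},{"tx":0.009,"ty":0.05,"tz":0,"rx":0,"ry":0,"rz":0},{"tx":0.009,"ty":0.05,"tz":0,"rx":0,"ry":0,"rz":0},{"tx":0.009,"ty":0.05,"tz":0,"rx":0,"ry":0,"rz":0},{"tx":0.009,"ty":0.05,"tz":0,"rx":0,"ry":0,"rz":0},{"tx":0.009,"ty":0.05,"tz":0,"rx":0,"ry":0,"rz":0},{"tx":0.009,"ty":0.05,"tz":0,"rx":0,"ry":0,"rz":0},{"tx":0.009,"ty":0.05,"tz":0,"rx":0,"ry":0,"rz":0},{"tx":0.0052,"ty":0.0313,"tz":0,"rx":0,"ry":0,"rz":0},{"tx":0,"ty":0,"tz":0,"rx":0,"ry":0,"rz":0},{"tx":0,"ty":0,"tz":0.03,"rx":0,"ry":0,"rz":0},{"tx":0,"ty":0,"tz":0.03,"rx":0,"ry":0,"rz":0},{"tx":0,"ty":0,"tz":0,"rx":0,"ry":0,"rz":0},{"tx":0,"ty":0,"tz":0,"rx":0,"ry":0,"rz":0}]'
python3 -c "
from h import *
plan(box(.053,-.044,.036),170.3);print(env.get_obs()['qpos'].round(1))
w=cam('wrist');cv2.imwrite('pics/w25.png',w['pixels'][:,:,::-1])"
```

```text
time_s: 52.7
tool_pos: [0.5849, 0.1106, 0.0823]
tool_rot: [180.0, 0.0, 170.0]
force: [0.5, 0.3, -0.5]
grip_width: 0.0397
t 52.7 at [0.5849 0.1106 0.0823] rot [180.   0. 170.] | rz -0.3 tx -0.0001 ty 0.0001 tz 0.0463 len 0.046
[ 34.7  30.4 -61.1  98.5  28.5  68.3  45.9]
```

View pics/w25.png

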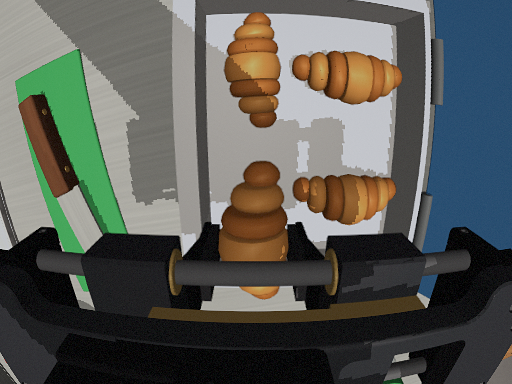

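```bash
python3 -m creep '[{"tx":0,"ty":0,"tz":0.015,"rx":0,"ry":0,"rz":-0.3},{"tx":0,"ty":0,"tz":0.015,"rx":0,"ry":0,"rz":0},{"tx":0,"ty":0,"tz":0.012,"rx":0,"ry":0,"rz":0},{"tx":0,"ty":0,"tz":0.004,"rx":0,"ry":0,"rz":0},{"tx":0,"ty":0,"tz":0,"rx":0,"ry":0,"rz":0},{"tx":0,"ty":0,"tz":0,"rx":0,"ry":0,"rz":0}]'
python3 -m creep '[{"tx":0,"ty":0,"tz":0,"rx":0,"ry":0,"rz":0},{"tx":0,"ty":0,"tz":0,"rx":0,"ry":0,"rz":0},{"tx":0,"ty":0,"tz":0,"rx":0,"ry":0,"rz":0},{"tx":0,"ty":0,"tz":-0.03,"rx":0,"ry":0,"rz":0},{"tx":0,"ty":0,"tz":-0.05,"rx":0,"ry":0,"rz":0},{"tx":0,"ty":0,"tz":-0.05,"rx":0,"ry":0,"rz":0},{"tx":0,"ty":0,"tz":-0.05,"rx":0,"ry":0,"rz":0},{"tx":0,"ty":0,"tz":0,"rx":0,"ry":0,"rz":0}]' 0.052 30
python3 -c "
from h import *
plan(box(0,-.0,.25),170)
w=cam('wrist');cv2.imwrite('pics/w26.png',w['pixels'][:,:,::-1]);print(env.get_obs()['qpos'].round(1))
s=cam('scene');crop(s,'s26',200,100,360,250,5)"; python3 cr.py
```

```text
time_s: 53.5
tool_pos: [0.5847, 0.1115, 0.0361]
tool_rot: [180.0, 0.0, 170.4]
force: [-0.1, 1.1, 0.4]
grip_width: 0.0396
time_s: 54.5
tool_pos: [0.5865, 0.1127, 0.2201]
tool_rot: [179.9, 0.4, 170.4]
force: [0.1, 0.5, -0.1]
grip_width: 0.0523
t 54.5 at [0.5865 0.1127 0.2201] rot [179.9   0.4 170.4] | rz 0.4 tx 0.0543 ty 0.0415 tz -0.0299 len 0.075
[ 38.3  23.8 -66.2  89.5  22.1  80.9  50.8]
```

View pics/w26.png

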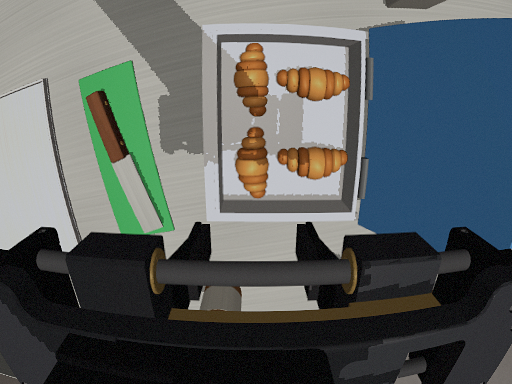

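View pics/s26.png

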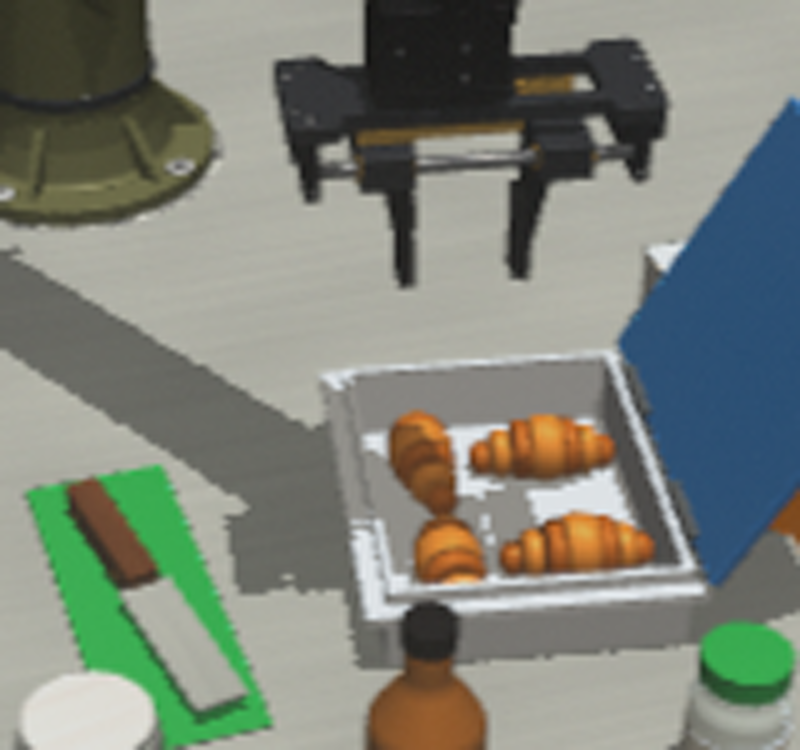

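All four croissants lie flat in the box and the tray is empty. Next I'll go behind the lid with closed fingers and pull it shut.

```bash
python3 -m creep '[{"tx":0,"ty":0,"tz":-0.03,"rx":0,"ry":0,"rz":10},{"tx":0,"ty":0,"tz":-0.03,"rx":0,"ry":0,"rz":10},{"tx":0,"ty":0,"tz":-0.03,"rx":0,"ry":0,"rz":10},{"tx":0,"ty":0,"tz":0,"rx":0,"ry":0,"rz":10},{"tx":0,"ty":0,"tz":0,"rx":0,"ry":0,"rz":10},{"tx":0,"ty":0,"tz":0,"rx":0,"ry":0,"rz":10},{"tx":0,"ty":0,"tz":0,"rx":0,"ry":0,"rz":10},{"tx":0,"ty":0,"tz":0,"rx":0,"ry":0,"rz":10},{"tx":0,"ty":0,"tz":0,"rx":0,"ry":0,"rz":10},{"tx":0,"ty":0,"tz":0,"rx":0,"ry":0,"rz":0}]' 0 30
python3 -c "
from h import *
plan(box(0,.22,.295),80.3);print(env.get_obs()['qpos'].round(1))"
```

```text
time_s: 55.9
tool_pos: [0.5838, 0.111, 0.304]
tool_rot: [-179.9, 0.1, 80.5]
force: [-0.7, -0.3, -0.4]
grip_width: 0.0001
t 55.9 at [0.5838 0.111  0.304 ] rot [-1.799e+02  1.000e-01  8.050e+01] | rz 0.2 tx 0.2640 ty -0.0517 tz 0.0090 len 0.269
[ 28.   16.  -51.1  81.7  12.4  88.3 -32. ]
```

```bash
python3 -m creep '[{"tx":0.02,"ty":-0.01,"tz":0,"rx":0,"ry":0,"rz":0.2},{"tx":0.04,"ty":-0.01,"tz":0,"rx":0,"ry":0,"rz":0},{"tx":0.045,"ty":-0.01,"tz":0,"rx":0,"ry":0,"rz":0},{"tx":0.05,"ty":-0.01,"tz":0,"rx":0,"ry":0,"rz":0},{"tx":0.05,"ty":-0.0117,"tz":0,"rx":0,"ry":0,"rz":0},{"tx":0.035,"ty":0,"tz":0,"rx":0,"ry":0,"rz":0},{"tx":0.024,"ty":0,"tz":0,"rx":0,"ry":0,"rz":0},{"tx":0,"ty":0,"tz":0.02,"rx":0,"ry":0,"rz":0},{"tx":0,"ty":0,"tz":0.03,"rx":0,"ry":0,"rz":0},{"tx":0,"ty":0,"tz":0.03,"rx":0,"ry":0,"rz":0},{"tx":0,"ty":0,"tz":0.025,"rx":0,"ry":0,"rz":0},{"tx":0,"ty":0,"tz":0,"rx":0,"ry":0,"rz":0},{"tx":0,"ty":0,"tz":0,"rx":0,"ry":0,"rz":0}]'
python3 -c "
from h import *
plan(box(0,.184,.191),80.3);print(env.get_obs()['qpos'].round(1))
w=cam('wrist');cv2.imwrite('pics/w27.png',w['pixels'][:,:,::-1])
s=cam('scene');crop(s,'s27',220,60,380,210,5)"
```

```text
time_s: 57.52
tool_pos: [0.5787, 0.3805, 0.2012]
tool_rot: [180.0, -0.0, 80.2]
force: [-0.9, -0.8, -0.6]
grip_width: 0.0006
t 57.52 at [0.5787 0.3805 0.2012] rot [180.   -0.   80.2] | rz -0.1 tx -0.0369 ty -0.0013 tz 0.0102 len 0.038
[ -1.4  32.4 -51.2  76.   24.9  83.  -60.8]
```

View pics/s27.png

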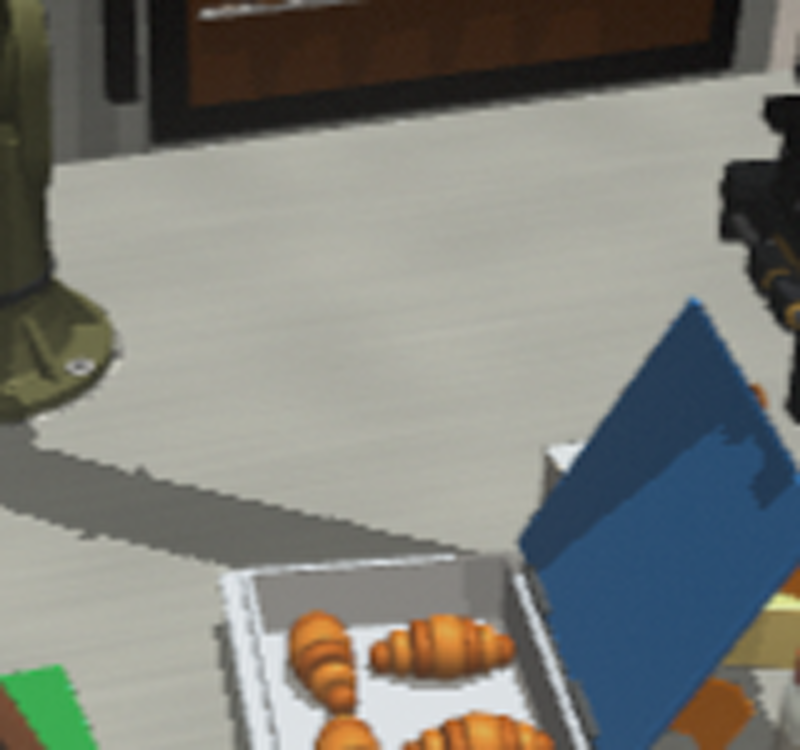

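```bash
python3 -m creep '[{"tx":-0.012,"ty":0,"tz":0.003,"rx":0,"ry":0,"rz":0},{"tx":-0.013,"ty":0,"tz":0.003,"rx":0,"ry":0,"rz":0},{"tx":-0.012,"ty":0,"tz":0,"rx":0,"ry":0,"rz":0},{"tx":-0.01,"ty":0,"tz":-0.005,"rx":0,"ry":0,"rz":0},{"tx":-0.01,"ty":0,"tz":-0.005,"rx":0,"ry":0,"rz":0},{"tx":-0.01,"ty":0,"tz":-0.004,"rx":0,"ry":0,"rz":0},{"tx":-0.01,"ty":0,"tz":-0.004,"rx":0,"ry":0,"rz":0},{"tx":-0.01,"ty":0,"tz":-0.003,"rx":0,"ry":0,"rz":0},{"tx":-0.01,"ty":0,"tz":-0.002,"rx":0,"ry":0,"rz":0},{"tx":-0.01,"ty":0,"tz":-0.001,"rx":0,"ry":0,"rz":0},{"tx":-0.01,"ty":0,"tz":0,"rx":0,"ry":0,"rz":0},{"tx":-0.01,"ty":0,"tz":0,"rx":0,"ry":0,"rz":0},{"tx":-0.01,"ty":0,"tz":0,"rx":0,"ry":0,"rz":0},{"tx":-0.01,"ty":0,"tz":0.001,"rx":0,"ry":0,"rz":0},{"tx":-0.01,"ty":0,"tz":0.001,"rx":0,"ry":0,"rz":0},{"tx":-0.01,"ty":0,"tz":0.002,"rx":0,"ry":0,"rz":0},{"tx":-0.006,"ty":0,"tz":0.002,"rx":0,"ry":0,"rz":0},{"tx":0,"ty":0,"tz":0,"rx":0,"ry":0,"rz":0}]'
python3 -c "
from h import *
plan(box(0,.048,.215),80.3)
s=cam('scene');crop(s,'s28',220,60,380,210,5)"
```

```text
time_s: 59.88
tool_pos: [0.5489, 0.2087, 0.2125]
tool_rot: [180.0, 0.1, 80.1]
force: [-0.3, 0.1, 0.5]
grip_width: 0.0005
t 59.88 at [0.5489 0.2087 0.2125] rot [1.80e+02 1.00e-01 8.01e+01] | rz -0.2 tx 0.0014 ty -0.0009 tz -0.0025 len 0.003
```

View pics/s28.png

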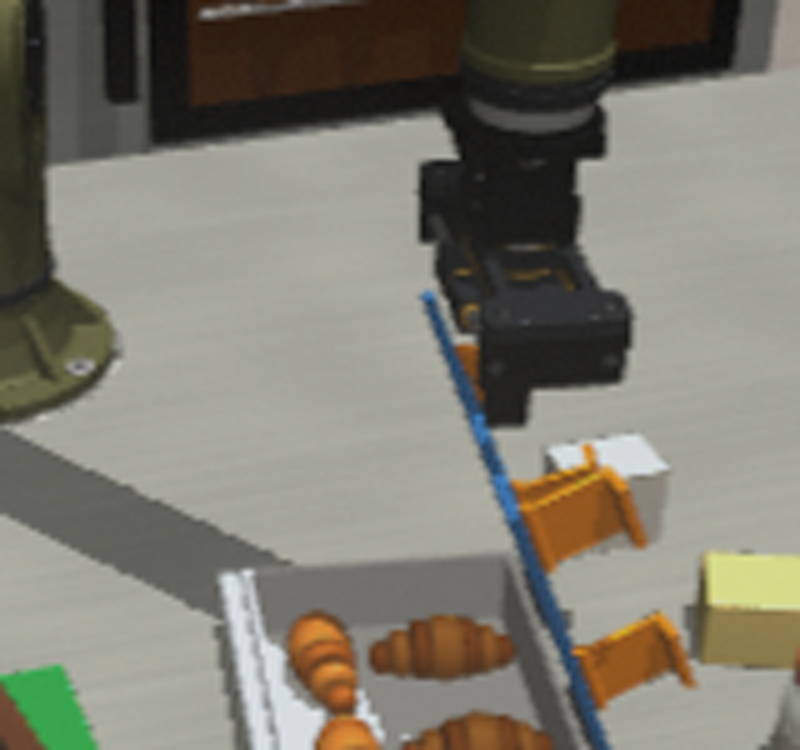

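```bash
python3 -m creep '[{"tx":-0.01,"ty":0,"tz":0.002,"rx":0,"ry":0,"rz":0},{"tx":-0.01,"ty":0,"tz":0.003,"rx":0,"ry":0,"rz":0},{"tx":-0.01,"ty":0,"tz":0.005,"rx":0,"ry":0,"rz":0},{"tx":-0.01,"ty":0,"tz":0.006,"rx":0,"ry":0,"rz":0},{"tx":-0.01,"ty":0,"tz":0.006,"rx":0,"ry":0,"rz":0},{"tx":-0.01,"ty":0,"tz":0.008,"rx":0,"ry":0,"rz":0},{"tx":-0.01,"ty":0,"tz":0.01,"rx":0,"ry":0,"rz":0},{"tx":-0.009,"ty":0,"tz":0.01,"rx":0,"ry":0,"rz":0},{"tx":-0.009,"ty":0,"tz":0.01,"rx":0,"ry":0,"rz":0},{"tx":-0.008,"ty":0,"tz":0.011,"rx":0,"ry":0,"rz":0},{"tx":-0.007,"ty":0,"tz":0.011,"rx":0,"ry":0,"rz":0},{"tx":-0.005,"ty":0,"tz":0.012,"rx":0,"ry":0,"rz":0},{"tx":-0.004,"ty":0,"tz":0.012,"rx":0,"ry":0,"rz":0},{"tx":-0.004,"ty":0,"tz":0.012,"rx":0,"ry":0,"rz":0},{"tx":-0.003,"ty":0,"tz":0.012,"rx":0,"ry":0,"rz":0},{"tx":0,"ty":0,"tz":0,"rx":0,"ry":0,"rz":0}]'
python3 -c "
from h import *
plan(box(0,-.075,.066),80.3)
s=cam('scene');crop(s,'s29',220,100,380,250,5)"
```

```text
time_s: 61.92
tool_pos: [0.5277, 0.0922, 0.0815]
tool_rot: [-179.9, 0.0, 80.1]
force: [0.0, -0.9, -0.9]
grip_width: 0.0001
t 61.92 at [0.5277 0.0922 0.0815] rot [-179.9    0.    80.1] | rz -0.2 tx -0.0031 ty 0.0004 tz 0.0155 len 0.016
```

View pics/s29.png

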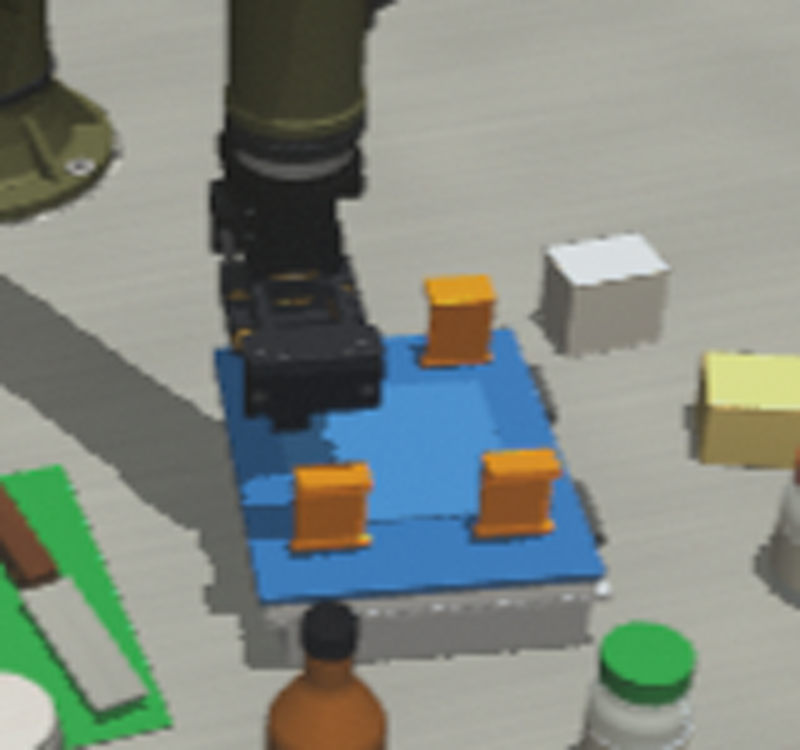

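```bash
python3 -m creep '[{"tx":-0.002,"ty":0,"tz":0.005,"rx":0,"ry":0,"rz":0},{"tx":0,"ty":0,"tz":0.005,"rx":0,"ry":0,"rz":0},{"tx":0,"ty":0,"tz":0.003,"rx":0,"ry":0,"rz":0},{"tx":0,"ty":0,"tz":0.002,"rx":0,"ry":0,"rz":0},{"tx":0,"ty":0,"tz":0,"rx":0,"ry":0,"rz":0}]'
python3 -m creep '[{"tx":0,"ty":0,"tz":0.002,"rx":0,"ry":0,"rz":0},{"tx":0,"ty":0,"tz":0,"rx":0,"ry":0,"rz":0}]'
```

```text
time_s: 62.6
tool_pos: [0.5281, 0.0906, 0.0676]
tool_rot: [-180.0, 0.0, 80.2]
force: [0.8, -0.2, 0.2]
grip_width: 0.0006
time_s: 62.85
tool_pos: [0.5281, 0.0906, 0.0656]
tool_rot: [-180.0, 0.0, 80.2]
force: [0.0, 0.5, 0.2]
grip_width: 0.0005
```

```bash
python3 -m creep '[{"tx":0,"ty":0,"tz":0.002,"rx":0,"ry":0,"rz":0},{"tx":0,"ty":0,"tz":0,"rx":0,"ry":0,"rz":0}]'
python3 -m creep '[{"tx":0,"ty":0,"tz":0.002,"rx":0,"ry":0,"rz":0},{"tx":0,"ty":0,"tz":0,"rx":0,"ry":0,"rz":0}]'
python3 -m creep '[{"tx":0,"ty":0,"tz":0.002,"rx":0,"ry":0,"rz":0},{"tx":0,"ty":0,"tz":0,"rx":0,"ry":0,"rz":0}]'
```

```text
time_s: 63.1
tool_pos: [0.528, 0.0905, 0.0635]
tool_rot: [-180.0, 0.0, 80.2]
force: [0.1, 0.6, -0.4]
grip_width: 0.0002
time_s: 63.35
tool_pos: [0.528, 0.0905, 0.0615]
tool_rot: [-180.0, 0.0, 80.2]
force: [-0.2, -0.3, 0.1]
grip_width: 0.0003
time_s: 63.6
tool_pos: [0.5281, 0.0906, 0.0595]
tool_rot: [-180.0, 0.0, 80.2]
force: [0.4, 0.3, 1.2]
grip_width: 0.0004
```

```bash
python3 -m creep '[{"tx":0,"ty":0,"tz":0.0015,"rx":0,"ry":0,"rz":0},{"tx":0,"ty":0,"tz":0,"rx":0,"ry":0,"rz":0}]'
python3 -m creep '[{"tx":0,"ty":0,"tz":0.0015,"rx":0,"ry":0,"rz":0},{"tx":0,"ty":0,"tz":0,"rx":0,"ry":0,"rz":0}]'
python3 -c "
from h import *
s=cam('scene');crop(s,'s30',240,140,350,240,7)"
```

```text
time_s: 63.85
tool_pos: [0.5281, 0.0905, 0.0581]
tool_rot: [-180.0, 0.0, 80.2]
force: [-0.3, 0.5, -0.4]
grip_width: 0.0007
time_s: 64.1
tool_pos: [0.5283, 0.0906, 0.0568]
tool_rot: [180.0, 0.0, 80.2]
force: [0.3, -0.1, -0.4]
grip_width: 0.0005
```

View pics/s30.png

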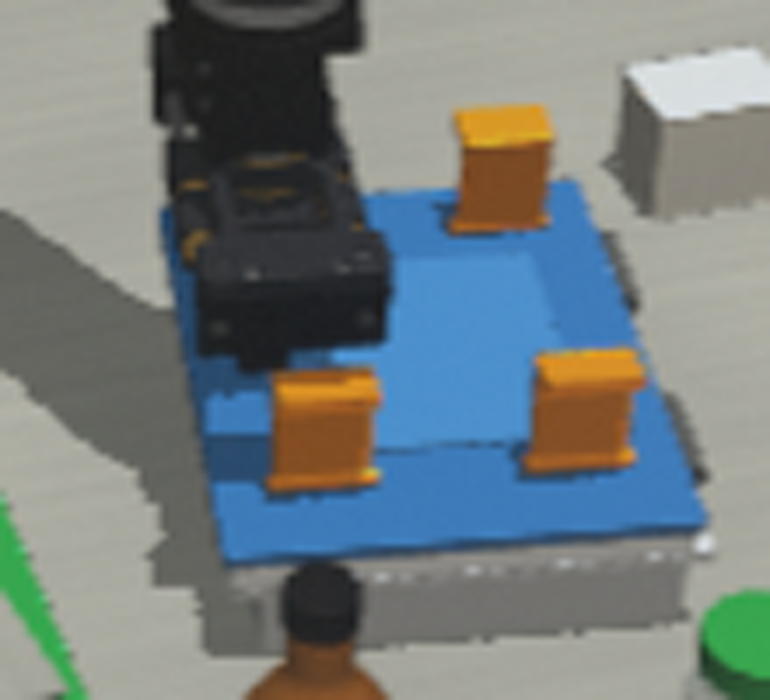

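```bash
python3 -m creep '[{"tx":0,"ty":0,"tz":0.0015,"rx":0,"ry":0,"rz":0},{"tx":0,"ty":0,"tz":0,"rx":0,"ry":0,"rz":0}]'
python3 -m creep '[{"tx":0,"ty":0,"tz":0.0015,"rx":0,"ry":0,"rz":0},{"tx":0,"ty":0,"tz":0,"rx":0,"ry":0,"rz":0}]'
python3 -m creep '[{"tx":0,"ty":0,"tz":0.0015,"rx":0,"ry":0,"rz":0},{"tx":0,"ty":0,"tz":0,"rx":0,"ry":0,"rz":0}]'
```

```text
time_s: 64.4
tool_pos: [0.5284, 0.0906, 0.0565]
tool_rot: [180.0, 0.1, 80.2]
force: [-3.7, -0.6, 11.3]
grip_width: 0.0005
time_s: 64.65
tool_pos: [0.5284, 0.0906, 0.0563]
tool_rot: [180.0, 0.1, 80.2]
force: [-8.0, -1.2, 20.6]
grip_width: 0.0009
time_s: 64.9
tool_pos: [0.5285, 0.0906, 0.0561]
tool_rot: [180.0, 0.2, 80.2]
force: [-11.6, -2.8, 31.6]
grip_width: 0.0007
```

```bash
python3 -m creep '[{"tx":0,"ty":0,"tz":-0.01,"rx":0,"ry":0,"rz":0},{"tx":0,"ty":0,"tz":-0.04,"rx":0,"ry":0,"rz":0},{"tx":0,"ty":0,"tz":-0.05,"rx":0,"ry":0,"rz":0},{"tx":0,"ty":0,"tz":0,"rx":0,"ry":0,"rz":0}]'
python3 -c "
from h import *
s=cam('scene');crop(s,'s31',240,140,350,240,7)
w=cam('wrist');cv2.imwrite('pics/w31.png',w['pixels'][:,:,::-1]);print(env.get_obs()['qpos'].round(1))"
```

```text
time_s: 65.4
tool_pos: [0.5309, 0.0914, 0.1559]
tool_rot: [179.6, -0.1, 80.1]
force: [-0.1, -0.0, -0.1]
grip_width: 0.0001
[ 35.1  12.6 -53.  102.7  10.7  70.  -30.8]
```

View pics/s31.png

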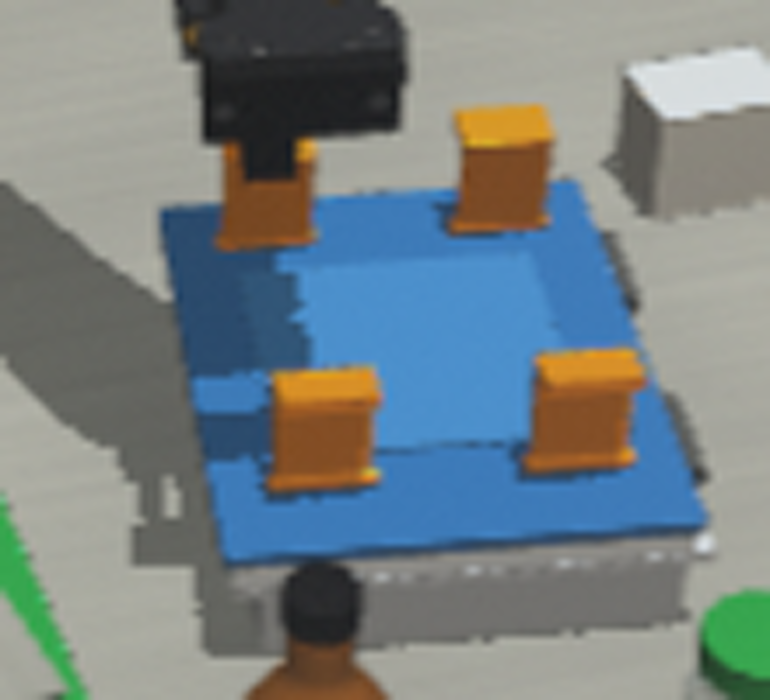

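View pics/w31.png

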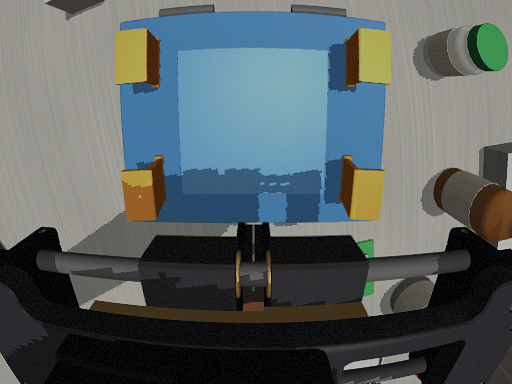

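The lid is shut and all four clips are still up. The contact at tool z = 0.0565 puts the closed tips about 7 mm above the reported TCP. First clip_a (front, -x end).

```bash
python3 -c "
from h import *
plan(box(-.045,-.06,.086),80.3)"
```

```text
t 65.5 at [0.5282 0.0903 0.1522] rot [180.    0.   80.1] | rz -0.2 tx 0.0137 ty -0.0455 tz 0.0662 len 0.081
```

```bash
python3 -m creep '[{"tx":0.0137,"ty":-0.023,"tz":0.0,"rx":0,"ry":0,"rz":-0.2},{"tx":0,"ty":-0.0225,"tz":0.01,"rx":0,"ry":0,"rz":0},{"tx":0,"ty":0,"tz":0.03,"rx":0,"ry":0,"rz":0},{"tx":0,"ty":0,"tz":0.026,"rx":0,"ry":0,"rz":0},{"tx":0,"ty":0,"tz":0,"rx":0,"ry":0,"rz":0},{"tx":0,"ty":-0.01,"tz":0,"rx":0,"ry":0,"rz":0},{"tx":0,"ty":-0.01,"tz":0,"rx":0,"ry":0,"rz":0},{"tx":0,"ty":-0.01,"tz":0,"rx":0,"ry":0,"rz":0},{"tx":0,"ty":-0.01,"tz":0,"rx":0,"ry":0,"rz":0},{"tx":0,"ty":0,"tz":0,"rx":0,"ry":0,"rz":0}]'
python3 -c "
from h import *
plan(box(-.105,-.06,.086),80.3);print(env.get_obs()['qpos'].round(1))
s=cam('scene');crop(s,'s32',240,120,350,220,7)"
```

```text
time_s: 66.75
tool_pos: [0.4454, 0.1183, 0.0863]
tool_rot: [180.0, 0.1, 80.4]
force: [0.0, -0.3, 1.5]
grip_width: 0.0004
t 66.75 at [0.4454 0.1183 0.0863] rot [1.80e+02 1.00e-01 8.04e+01] | rz 0.1 tx 0.0000 ty -0.0191 tz 0.0003 len 0.019
[ 36.3   5.6 -56.  116.3   5.4  60.7 -31.9]
```

View pics/s32.png

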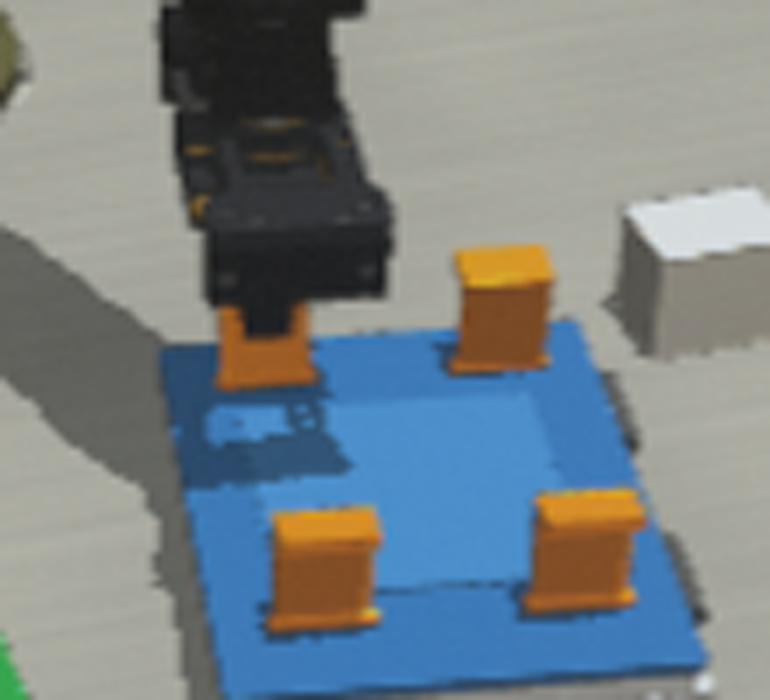

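```bash
python3 -m creep '[{"tx":0,"ty":-0.008,"tz":0,"rx":0,"ry":0,"rz":0},{"tx":0,"ty":-0.008,"tz":0.002,"rx":0,"ry":0,"rz":0},{"tx":0,"ty":-0.007,"tz":0.003,"rx":0,"ry":0,"rz":0},{"tx":0,"ty":-0.003,"tz":0.005,"rx":0,"ry":0,"rz":0},{"tx":0,"ty":0,"tz":0.004,"rx":0,"ry":0,"rz":0},{"tx":0,"ty":0,"tz":0,"rx":0,"ry":0,"rz":0}]'
python3 -m creep '[{"tx":0,"ty":0,"tz":0.003,"rx":0,"ry":0,"rz":0},{"tx":0,"ty":0,"tz":0,"rx":0,"ry":0,"rz":0}]'
python3 -m creep '[{"tx":0,"ty":0,"tz":0.002,"rx":0,"ry":0,"rz":0},{"tx":0,"ty":0,"tz":0,"rx":0,"ry":0,"rz":0}]'
python3 -c "
from h import *
s=cam('scene');crop(s,'s33',240,120,350,220,7);print(env.get_obs()['qpos'].round(1))"
```

```text
time_s: 67.55
tool_pos: [0.4204, 0.1228, 0.0718]
tool_rot: [-180.0, -0.0, 80.4]
force: [0.1, 0.1, 0.0]
grip_width: 0.0004
time_s: 67.8
tool_pos: [0.4205, 0.1229, 0.069]
tool_rot: [-180.0, -0.0, 80.4]
force: [-0.3, 0.7, 0.6]
grip_width: 0.0008
time_s: 68.05
tool_pos: [0.4205, 0.1228, 0.067]
tool_rot: [-180.0, 0.0, 80.4]
force: [0.1, 1.0, 0.0]
grip_width: 0.0007
[ 36.5   3.5 -56.7 120.2   3.4  57.9 -31.6]
```

View pics/s33.png

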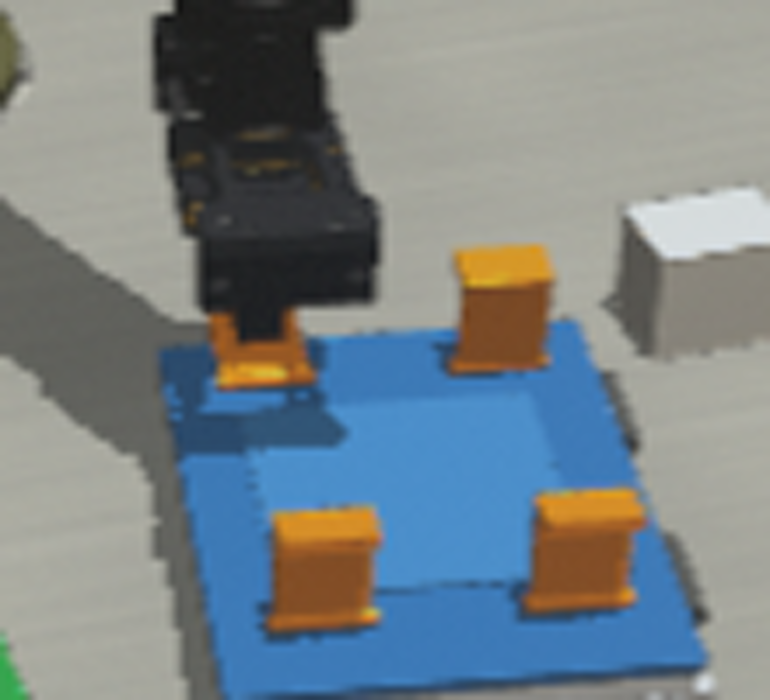

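```bash
python3 -m creep '[{"tx":0,"ty":0,"tz":0.0015,"rx":0,"ry":0,"rz":0},{"tx":0,"ty":0,"tz":0.0015,"rx":0,"ry":0,"rz":0},{"tx":0,"ty":0,"tz":0,"rx":0,"ry":0,"rz":0}]'
python3 -m creep '[{"tx":0,"ty":0,"tz":0.002,"rx":0,"ry":0,"rz":0},{"tx":0,"ty":0,"tz":0,"rx":0,"ry":0,"rz":0}]'
python3 -m creep '[{"tx":0,"ty":0,"tz":0.001,"rx":0,"ry":0,"rz":0},{"tx":0,"ty":0,"tz":0,"rx":0,"ry":0,"rz":0}]'
python3 -m creep '[{"tx":0,"ty":0,"tz":0.001,"rx":0,"ry":0,"rz":0},{"tx":0,"ty":0,"tz":0,"rx":0,"ry":0,"rz":0}]'
```

```text
time_s: 68.47
tool_pos: [0.4207, 0.1228, 0.0642]
tool_rot: [180.0, 0.0, 80.4]
force: [-0.4, -0.9, -0.3]
grip_width: 0.0004
time_s: 68.72
tool_pos: [0.4207, 0.1228, 0.0635]
tool_rot: [-180.0, 0.1, 80.4]
force: [-5.4, -2.3, 15.4]
grip_width: 0.0007
time_s: 68.97
tool_pos: [0.4207, 0.1228, 0.0632]
tool_rot: [-180.0, 0.1, 80.4]
force: [-8.3, -2.2, 24.4]
grip_width: 0.0007
time_s: 69.22
tool_pos: [0.4208, 0.1228, 0.0629]
tool_rot: [-179.9, 0.2, 80.3]
force: [-10.6, -2.2, 31.4]
grip_width: 0.0005
```

clip_a is pressed hard down. Next is clip_c, diagonally across.

```bash
python3 -m creep '[{"tx":0,"ty":0,"tz":-0.01,"rx":0,"ry":0,"rz":0},{"tx":0,"ty":0,"tz":-0.04,"rx":0,"ry":0,"rz":0},{"tx":0,"ty":0,"tz":-0.025,"rx":0,"ry":0,"rz":0},{"tx":0,"ty":0,"tz":0,"rx":0,"ry":0,"rz":0}]'
python3 -c "
from h import *
plan(box(.045,.045,.083),80.3)
s=cam('scene');crop(s,'s34',240,120,350,220,7)"
```

```text
time_s: 69.72
tool_pos: [0.4221, 0.123, 0.1367]
tool_rot: [179.8, 0.0, 80.3]
force: [-0.2, -0.3, -0.2]
grip_width: 0.0004
t 69.72 at [0.4221 0.123  0.1367] rot [179.8   0.   80.3] | rz 0.0 tx 0.1044 ty 0.1547 tz 0.0537 len 0.194
```

View pics/s34.png

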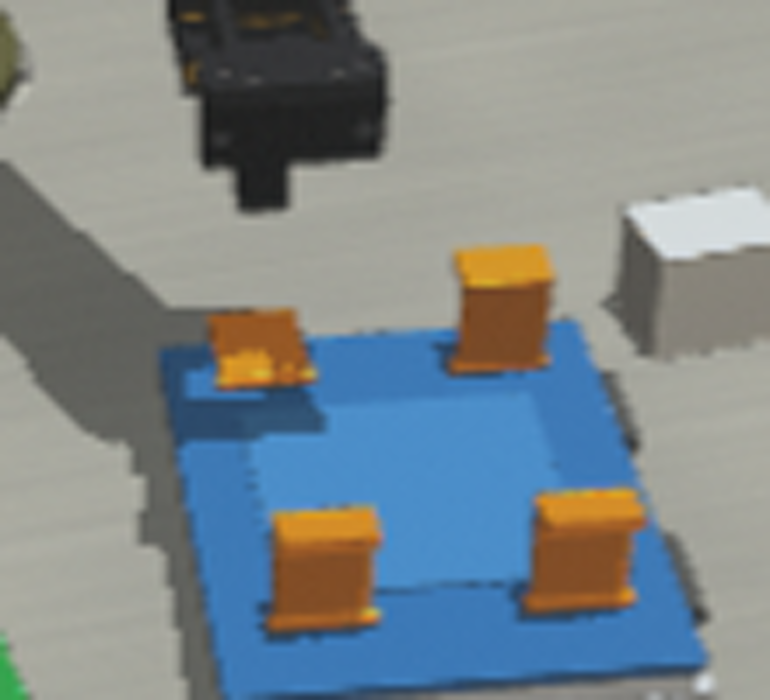

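```bash
python3 -m creep '[{"tx":0.015,"ty":0.023,"tz":0,"rx":0,"ry":0,"rz":0},{"tx":0.03,"ty":0.045,"tz":0,"rx":0,"ry":0,"rz":0},{"tx":0.03,"ty":0.045,"tz":0,"rx":0,"ry":0,"rz":0},{"tx":0.0294,"ty":0.0417,"tz":0,"rx":0,"ry":0,"rz":0},{"tx":0,"ty":0,"tz":0.02,"rx":0,"ry":0,"rz":0},{"tx":0,"ty":0,"tz":0.02,"rx":0,"ry":0,"rz":0},{"tx":0,"ty":0,"tz":0.0112,"rx":0,"ry":0,"rz":0},{"tx":0,"ty":0,"tz":0,"rx":0,"ry":0,"rz":0},{"tx":0,"ty":0.01,"tz":0,"rx":0,"ry":0,"rz":0},{"tx":0,"ty":0.01,"tz":0,"rx":0,"ry":0,"rz":0},{"tx":0,"ty":0.01,"tz":0,"rx":0,"ry":0,"rz":0},{"tx":0,"ty":0.01,"tz":0,"rx":0,"ry":0,"rz":0},{"tx":0,"ty":0.008,"tz":0,"rx":0,"ry":0,"rz":0},{"tx":0,"ty":0.008,"tz":0.002,"rx":0,"ry":0,"rz":0},{"tx":0,"ty":0.007,"tz":0.003,"rx":0,"ry":0,"rz":0},{"tx":0,"ty":0.003,"tz":0.005,"rx":0,"ry":0,"rz":0},{"tx":0,"ty":0,"tz":0.004,"rx":0,"ry":0,"rz":0},{"tx":0,"ty":0,"tz":0,"rx":0,"ry":0,"rz":0}]'
python3 -c "
from h import *
plan(box(.11,.045,.0635),80.3)
s=cam('scene');crop(s,'s35',240,120,350,220,7);print(env.get_obs()['qpos'].round(1))"
```

```text
time_s: 72.03
tool_pos: [0.6551, 0.1888, 0.0694]
tool_rot: [-179.9, 0.0, 80.4]
force: [0.7, 0.6, 0.1]
grip_width: 0.0004
t 72.03 at [0.6551 0.1888 0.0694] rot [-179.9    0.    80.4] | rz 0.1 tx 0.0002 ty 0.0011 tz 0.0059 len 0.006
[ 17.1  37.5 -50.6  86.   29.9  70.7 -47.3]
```

View pics/s35.png

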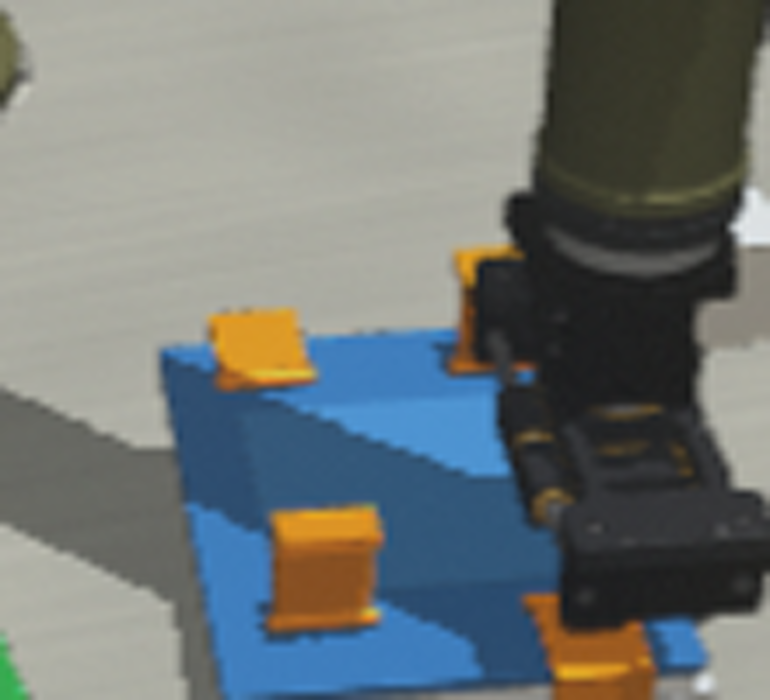

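Clip_c has gone over. I'll press it down.

```bash
python3 -m creep '[{"tx":0,"ty":0,"tz":0.003,"rx":0,"ry":0,"rz":0},{"tx":0,"ty":0,"tz":0.002,"rx":0,"ry":0,"rz":0},{"tx":0,"ty":0,"tz":0,"rx":0,"ry":0,"rz":0}]'
python3 -m creep '[{"tx":0,"ty":0,"tz":0.0015,"rx":0,"ry":0,"rz":0},{"tx":0,"ty":0,"tz":0,"rx":0,"ry":0,"rz":0}]'
python3 -m creep '[{"tx":0,"ty":0,"tz":0.0015,"rx":0,"ry":0,"rz":0},{"tx":0,"ty":0,"tz":0,"rx":0,"ry":0,"rz":0}]'
```

```text
time_s: 72.45
tool_pos: [0.6555, 0.1887, 0.0648]
tool_rot: [-180.0, 0.0, 80.4]
force: [-0.8, -0.4, -0.5]
grip_width: 0.0004
time_s: 72.7
tool_pos: [0.6559, 0.1888, 0.0642]
tool_rot: [180.0, 0.0, 80.4]
force: [-0.3, -0.2, 4.8]
grip_width: 0.0007
time_s: 72.95
tool_pos: [0.6559, 0.1889, 0.064]
tool_rot: [179.9, 0.0, 80.3]
force: [-4.5, -2.2, 10.4]
grip_width: 0.0006
```

```bash
python3 -m creep '[{"tx":0,"ty":0,"tz":0.0015,"rx":0,"ry":0,"rz":0},{"tx":0,"ty":0,"tz":-0.01,"rx":0,"ry":0,"rz":0},{"tx":0,"ty":0,"tz":-0.04,"rx":0,"ry":0,"rz":0},{"tx":0,"ty":0,"tz":-0.025,"rx":0,"ry":0,"rz":0},{"tx":0,"ty":-0.03,"tz":0,"rx":0,"ry":0,"rz":0},{"tx":-0.05,"ty":-0.03,"tz":0,"rx":0,"ry":0,"rz":0},{"tx":-0.05,"ty":-0.004,"tz":0,"rx":0,"ry":0,"rz":0},{"tx":0,"ty":0,"tz":0,"rx":0,"ry":0,"rz":0}]'
python3 -c "
from h import *
plan(box(.045,-.06,.083),80.3)
s=cam('scene');crop(s,'s36',240,120,350,230,6)
w=cam('wrist');cv2.imwrite('pics/w36.png',w['pixels'][:,:,::-1])"
```

```text
time_s: 73.95
tool_pos: [0.5758, 0.0946, 0.1348]
tool_rot: [180.0, 0.3, 79.9]
force: [0.4, -0.3, 0.1]
grip_width: 0.0002
t 73.95 at [0.5758 0.0946 0.1348] rot [180.    0.3  79.9] | rz -0.4 tx 0.0014 ty -0.0016 tz 0.0518 len 0.052
```

View pics/s36.png

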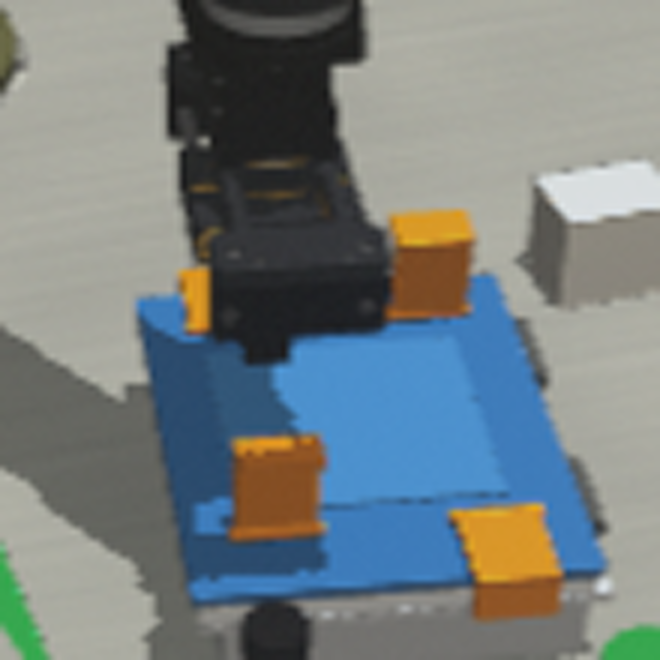

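View pics/w36.png

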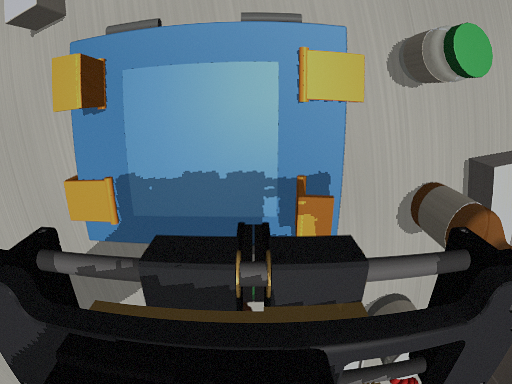

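clip_a and clip_c lie flat, while clip_b and clip_d still stand. Now clip_b, without going far outwards because of the syrup bottle.

```bash
python3 -m creep '[{"tx":0,"ty":0,"tz":0.02,"rx":0,"ry":0,"rz":-0.4},{"tx":0,"ty":0,"tz":0.02,"rx":0,"ry":0,"rz":0},{"tx":0,"ty":0,"tz":0.0105,"rx":0,"ry":0,"rz":0},{"tx":0,"ty":0,"tz":0,"rx":0,"ry":0,"rz":0},{"tx":0,"ty":0.01,"tz":0,"rx":0,"ry":0,"rz":0},{"tx":0,"ty":0.01,"tz":0,"rx":0,"ry":0,"rz":0},{"tx":0,"ty":0.01,"tz":0,"rx":0,"ry":0,"rz":0},{"tx":0,"ty":0.01,"tz":0,"rx":0,"ry":0,"rz":0},{"tx":0,"ty":0.008,"tz":0,"rx":0,"ry":0,"rz":0},{"tx":0,"ty":0.008,"tz":0.002,"rx":0,"ry":0,"rz":0},{"tx":0,"ty":0.005,"tz":0.003,"rx":0,"ry":0,"rz":0},{"tx":0,"ty":0,"tz":0.005,"rx":0,"ry":0,"rz":0},{"tx":0,"ty":0,"tz":0.005,"rx":0,"ry":0,"rz":0},{"tx":0,"ty":0,"tz":0.002,"rx":0,"ry":0,"rz":0},{"tx":0,"ty":0,"tz":0,"rx":0,"ry":0,"rz":0}]'
python3 -m creep '[{"tx":0,"ty":0,"tz":0.0015,"rx":0,"ry":0,"rz":0},{"tx":0,"ty":0,"tz":0,"rx":0,"ry":0,"rz":0}]'
python3 -c "
from h import *
plan(box(.11,-.06,.0635),80.3)"
```

```text
time_s: 75.92
tool_pos: [0.6358, 0.0911, 0.0678]
tool_rot: [-180.0, 0.0, 80.8]
force: [0.3, 0.4, -0.1]
grip_width: 0.0003
time_s: 76.18
tool_pos: [0.636, 0.0911, 0.0665]
tool_rot: [180.0, 0.0, 80.8]
force: [0.9, -0.4, 0.5]
grip_width: 0.0004
t 76.17 at [0.636  0.0911 0.0665] rot [180.    0.   80.8] | rz 0.5 tx -0.0053 ty 0.0034 tz 0.0030 len 0.007
```

```bash
python3 -m creep '[{"tx":0,"ty":0,"tz":0.0015,"rx":0,"ry":0,"rz":0},{"tx":0,"ty":0,"tz":0.001,"rx":0,"ry":0,"rz":0},{"tx":0,"ty":0,"tz":0,"rx":0,"ry":0,"rz":0}]'
python3 -m creep '[{"tx":0,"ty":0,"tz":0.0015,"rx":0,"ry":0,"rz":0},{"tx":0,"ty":0,"tz":0,"rx":0,"ry":0,"rz":0}]'
python3 -m creep '[{"tx":0,"ty":0,"tz":0.001,"rx":0,"ry":0,"rz":0},{"tx":0,"ty":0,"tz":0,"rx":0,"ry":0,"rz":0}]'
```

```text
time_s: 76.55
tool_pos: [0.6361, 0.0911, 0.0642]
tool_rot: [180.0, 0.0, 80.8]
force: [-1.0, -0.4, 2.0]
grip_width: 0.0003
time_s: 76.8
tool_pos: [0.6362, 0.0911, 0.064]
tool_rot: [180.0, 0.0, 80.7]
force: [-3.3, -1.7, 9.7]
grip_width: 0.0005
time_s: 77.05
tool_pos: [0.6362, 0.0911, 0.0638]
tool_rot: [180.0, 0.1, 80.7]
force: [-4.2, -2.9, 12.4]
grip_width: 0.0002
```

Clip_b is down at the same contact height. Last is clip_d (hinge side, -x end).

```bash
python3 -m creep '[{"tx":0,"ty":0,"tz":-0.01,"rx":0,"ry":0,"rz":0},{"tx":0,"ty":0,"tz":-0.04,"rx":0,"ry":0,"rz":0},{"tx":0,"ty":0,"tz":-0.025,"rx":0,"ry":0,"rz":0},{"tx":0,"ty":0,"tz":0,"rx":0,"ry":0,"rz":0}]'
python3 -c "
from h import *
plan(box(-.045,.045,.083),80.3)"
```

```text
time_s: 77.55
tool_pos: [0.6375, 0.0917, 0.1386]
tool_rot: [179.8, -0.1, 80.8]
force: [-0.8, 0.0, -1.4]
grip_width: 0.0003
t 77.55 at [0.6375 0.0917 0.1386] rot [ 1.798e+02 -1.000e-01  8.080e+01] | rz 0.5 tx 0.0989 ty -0.1529 tz 0.0556 len 0.190
```

```bash
python3 -m creep '[{"tx":0.015,"ty":-0.023,"tz":0,"rx":0,"ry":0,"rz":0.5},{"tx":0.03,"ty":-0.045,"tz":0,"rx":0,"ry":0,"rz":0},{"tx":0.03,"ty":-0.045,"tz":0,"rx":0,"ry":0,"rz":0},{"tx":0.0239,"ty":-0.0399,"tz":0,"rx":0,"ry":0,"rz":0},{"tx":0,"ty":0,"tz":0.02,"rx":0,"ry":0,"rz":0},{"tx":0,"ty":0,"tz":0.02,"rx":0,"ry":0,"rz":0},{"tx":0,"ty":0,"tz":0.013,"rx":0,"ry":0,"rz":0},{"tx":0,"ty":0,"tz":0,"rx":0,"ry":0,"rz":0},{"tx":0,"ty":-0.01,"tz":0,"rx":0,"ry":0,"rz":0},{"tx":0,"ty":-0.01,"tz":0,"rx":0,"ry":0,"rz":0},{"tx":0,"ty":-0.01,"tz":0,"rx":0,"ry":0,"rz":0},{"tx":0,"ty":-0.01,"tz":0,"rx":0,"ry":0,"rz":0},{"tx":0,"ty":-0.008,"tz":0,"rx":0,"ry":0,"rz":0},{"tx":0,"ty":-0.008,"tz":0.002,"rx":0,"ry":0,"rz":0},{"tx":0,"ty":-0.007,"tz":0.003,"rx":0,"ry":0,"rz":0},{"tx":0,"ty":-0.002,"tz":0.005,"rx":0,"ry":0,"rz":0},{"tx":0,"ty":0,"tz":0.004,"rx":0,"ry":0,"rz":0},{"tx":0,"ty":0,"tz":0.002,"rx":0,"ry":0,"rz":0},{"tx":0,"ty":0,"tz":0,"rx":0,"ry":0,"rz":0}]'
python3 -m creep '[{"tx":0,"ty":0,"tz":0.0025,"rx":0,"ry":0,"rz":0},{"tx":0,"ty":0,"tz":0,"rx":0,"ry":0,"rz":0}]'
python3 -c "
from h import *
plan(box(-.11,.045,.0635),80.3);print(env.get_obs()['qpos'].round(1))"
```

```text
time_s: 79.92
tool_pos: [0.4379, 0.2253, 0.0673]
tool_rot: [-180.0, -0.0, 80.2]
force: [0.2, -0.2, 0.3]
grip_width: 0.0005
time_s: 80.18
tool_pos: [0.4378, 0.2252, 0.0648]
tool_rot: [-180.0, 0.0, 80.3]
force: [0.4, 0.6, 0.3]
grip_width: 0.0004
t 80.17 at [0.4378 0.2252 0.0648] rot [-180.     0.    80.3] | rz -0.0 tx 0.0009 ty 0.0014 tz 0.0013 len 0.002
[ 26.5  15.9 -62.4 113.4  16.3  60.1 -53. ]
```

```bash
python3 -m creep '[{"tx":0,"ty":0,"tz":0.0015,"rx":0,"ry":0,"rz":0},{"tx":0,"ty":0,"tz":0,"rx":0,"ry":0,"rz":0}]'
python3 -m creep '[{"tx":0,"ty":0,"tz":0.0015,"rx":0,"ry":0,"rz":0},{"tx":0,"ty":0,"tz":0,"rx":0,"ry":0,"rz":0}]'
python3 -m creep '[{"tx":0,"ty":0,"tz":0,"rx":0,"ry":0,"rz":0},{"tx":0,"ty":0,"tz":-0.01,"rx":0,"ry":0,"rz":0},{"tx":0,"ty":0,"tz":-0.04,"rx":0,"ry":0,"rz":0},{"tx":0,"ty":0,"tz":-0.05,"rx":0,"ry":0,"rz":0},{"tx":0,"ty":0,"tz":-0.05,"rx":0,"ry":0,"rz":0},{"tx":-0.05,"ty":0.0,"tz":-0.02,"rx":0,"ry":0,"rz":0},{"tx":-0.06,"ty":0,"tz":0,"rx":0,"ry":0,"rz":0},{"tx":-0.06,"ty":0,"tz":0,"rx":0,"ry":0,"rz":0},{"tx":-0.06,"ty":0,"tz":0,"rx":0,"ry":0,"rz":0},{"tx":-0.06,"ty":0,"tz":0,"rx":0,"ry":0,"rz":0},{"tx":0,"ty":0,"tz":0,"rx":0,"ry":0,"rz":0},{"tx":0,"ty":0,"tz":0,"rx":0,"ry":0,"rz":0}]'
python3 -c "
from h import *
s=cam('scene');crop(s,'s40',180,120,380,270,4)
t=cam('top');crop(t,'t40',100,60,420,290,2)
w=cam('wrist');cv2.imwrite('pics/w40.png',w['pixels'][:,:,::-1])"
```

```text
time_s: 80.42
tool_pos: [0.438, 0.2254, 0.0641]
tool_rot: [180.0, 0.0, 80.3]
force: [-2.2, -1.2, 5.3]
grip_width: 0.0005
time_s: 80.68
tool_pos: [0.4381, 0.2255, 0.0637]
tool_rot: [180.0, 0.1, 80.3]
force: [-5.0, -3.8, 16.5]
grip_width: 0.0004
time_s: 82.18
tool_pos: [0.3889, -0.0598, 0.232]
tool_rot: [180.0, -0.0, 80.3]
force: [0.9, -0.1, -0.3]
grip_width: 0.001
```

View pics/s40.png

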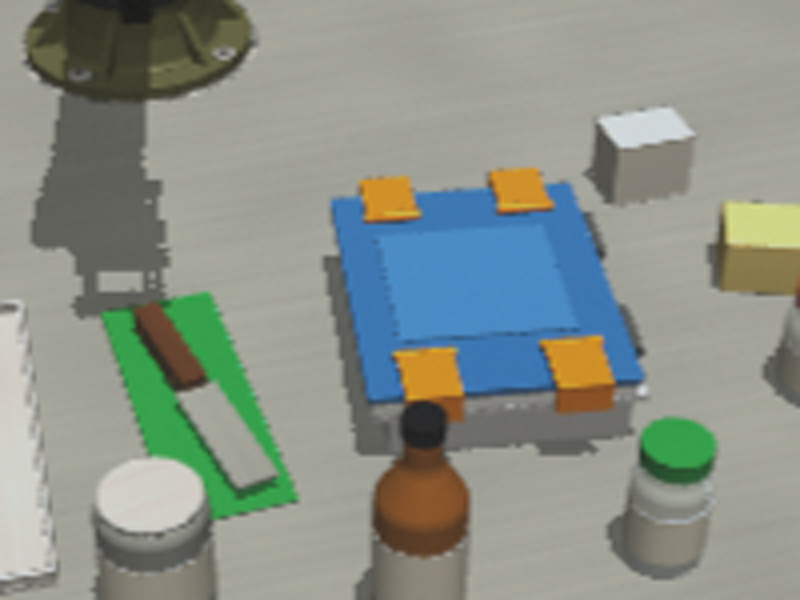

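View pics/t40.png

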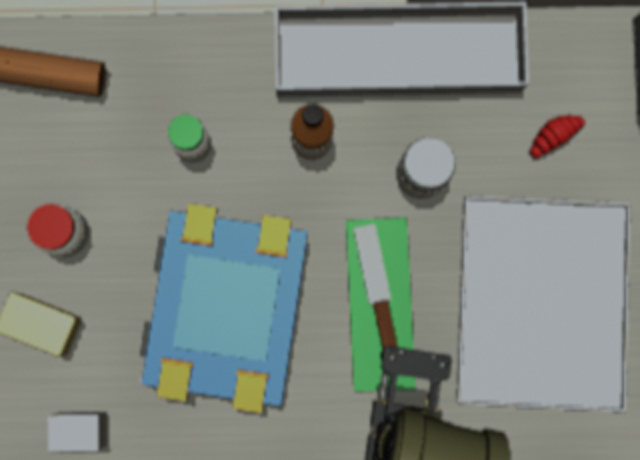

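View pics/w40.png

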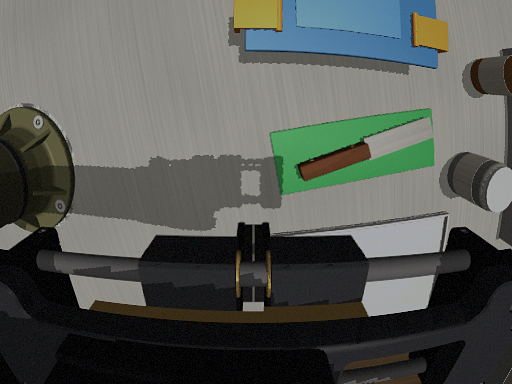

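All four clips lie flat over the rim and the lid is shut. The knife is on the mat, the tray is empty, the bystanders stand where they were, and the arm is clear at z = 0.23. Handing in.

```bash
python3 -c "
from cell import env
print(env.sign_off()); print(env.get_obs()['time_s'])"
```

```text
the job is handed in; nothing more can be done
None
the job is handed in; nothing more can be done
```

The job is done and handed in at about 82 s of the 210 s allowed. `sign_off` gives no verdict, so this rests on my own checks.

**What I did:**
- I levered the lid up with the knife's blade in the front slot, swung it open, and laid the knife back on the mat.
- I put all four croissants in the box, then pulled the lid shut.
- I snapped the clips down in the order a, c, then b, d.

**Last checks:**
- **Lid:** it looked shut, with its corners within about 1–2 pixels of where they started in the scene view. It took a 30 N push with no further movement.
- **Clips:** all four lay flat in the pictures. Each stopped the fingers at about the same height (tool z of about 0.064 m).
- **Croissants:** all four were lying flat in the box when I last saw them, just before the lid was shut. The tray was empty.
- **Knife and bystanders:** the knife lay on the mat, and the bystanders looked unmoved.
- **Arm:** it was clear of everything at z = 0.23 m.

**What failed or disagreed:**
- **First grasp of the knife:** it closed on nothing. The fingertips sit level with the reported tool position or a few millimetres above it, not 25 mm ahead as stated. I corrected for this afterwards, and the first miss did not move the knife.
- **Two front croissants:** I released them about 2 cm above the box floor so the fingers would clear their neighbours.
- **Not measured:** I never measured the lid and clip angles directly. They come from pictures and contact heights only.

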